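# Fit-check display sleeves on the gauge pin and sort them

## Robot

A 6-joint arm with a two-finger parallel gripper is mounted at the origin on the work surface. World frame = base frame: x ahead of the robot, y to its left, z up, the work surface at z = 0. Lengths are in mm, angles in rad, forces in N, time in s.
With the tool pointing down it reaches from about 375 to 925 mm from the base axis. Payload 5.7 kg.
Tool frame: the origin (TCP) lies at the very end of the fingers, on their centre line; the grasp point (between the pads) lies r.grip_point_offset behind it (r.grip_point_offset is the distance from the TCP to the grasp point, in mm); z points along the fingers, y is the line along which they close (so a half turn about z gives the same grasp; the last joint's range is limited). The gripper opens to 85 mm and grips with 20 to 120 N. Pads are 22 mm wide; open, the fingers measure 114 mm over their backs; the gripper's body (76 mm by 85 mm) begins 54 mm behind the grasp point. The pads swing forward as they close: fully open they stand 13 mm farther back than shut.
Start: joints at [-1.302, 0.359, 1.51, -0, 1.272, -0.115], TCP at [224.651, -556.323, 231.267] pointing down, gripper open.
Joint ranges: [-2.97, 2.97], [-1.01, 2.36], [0.21, 2.38], [-0.96, 4.11], [0.2, 2.71], [-2.98, 2.98]. Speed limits (rad/s): [2.39, 2.39, 3.14, 3.14, 3.14, 3.14].

## Interface

Orientations are given as a unit quaternion [w, x, y, z].
In Python, from cell import r gives the robot as it stands.
- The arm moves only by the tool step_arm, never from a script. Its argument "plan" is a list of rows, each a list of 6 numbers: the shift along the tool's x, y, z in units of 25 mm (1.0 is 25 mm), then the turn, a rotation vector about the tool's x, y, z in units of 6 degrees (1.0 is 6 degrees). A call has 1 to 5 rows; each row shifts and turns the commanded pose from where the row before left it, along the tool's axes as they then stand; what a row does not reach is not made up. A row lasts 1/12 s, in which the tool goes at most 41.7 mm and 7.16 degrees, less where a joint would pass 70% of its speed; a pose out of reach is approached as far as the arm can. A call is refused whole if a number of a shift passes 1 or a number of a turn 1, either way. A call with a gripper value outside its range is refused whole. "jaw" is the closure, from 0 (fully open) to 1 (shut), set as the call begins (left out, the last holds). The fingers move at their own pace and stop on an object; "force" is the grip in N (left out, the last holds). Time passes only in rows, so rows that do not move let the fingers close. It gives the time, the measured TCP pose, the force, the opening and the grip force at its end, in the units of the state.
- r.get_obs(): the state, without advancing time (a new reading comes with each control period).
- r.capture(name): name is "side" or "top" or "wrist"; returns a dict with "image" (480x640x3 uint8, blue, green, red), "z_map" (480x640 float32, mm along the optical axis (not along the pixel's ray), 0 where there is no reading), "fx", "fy", "cx", "cy" (pixels), "rvec" (rotation vector, rad) and "tvec" (3), from world to camera coordinates, as OpenCV has them; the wrist camera has in their place "T_tool_cam" (4x4, takes a point from camera to tool coordinates, whose origin is the TCP and whose axes are the flange's). Camera axes: x right, y down, z forward; pixel columns grow to the right and rows downward; lengths in mm; the calibration is good to about 2 mm. A picture is of the moment at which its call begins: read the wrist's pose just before it.
- r.job_done(): hands the job in; it is judged then, once.
The state is a dict: "time_s": time; "joint_positions": joint angles; "joint_vel": joint speeds; "joint_torque": joint torques, N m; "tool_pos": TCP position; "ee_rot": TCP orientation; "force": force on the tool from outside, world axes, zero at the start; "ft_torque": the same for the moment, N m; "opening": opening from 0.0 (shut) to 1.0 (fully open); "grip_force": force on a finger pad.
Only numpy, scipy, OpenCV 4.12 (cv2) and the standard library are available. Lean on these libraries where they do the work, as an engineer would, in place of code of your own. Each camera call takes 0.05 s, during which the arm holds its last target. There are 200 camera calls.

## Task

Check the aluminium spacer sleeves for the frame display on the gauge: slide the white guard fully open, then one at a time, from the shortest sleeve to the tallest, lower each sleeve foot first onto the stepped pin as far as it will go. Stand every sleeve that goes right down to the base plate upright in the grey plastic tray, and every sleeve that stops on the pin's step upright in the brown cardboard tray. When the pin is clear and all are sorted, slide the guard fully shut over the pin again, and leave the other things on the counter where they are.

Things in the scene. Friction and masses are not known exactly. Their poses are not given: they have to be found in the camera images.
- sleeve1: aluminium spacer sleeve 46 mm tall overall: upright tube of 40 mm outside diameter and 29 mm bore, on a foot flange 56 mm in diameter and 8 mm thick. Origin: centre of the underside of the foot; z runs up the tube. The hole in the foot may fit the pin or be too narrow: only the gauge shows; may be absent
- sleeve2a: aluminium spacer sleeve 62 mm tall overall: upright tube of 40 mm outside diameter and 29 mm bore, on a foot flange 56 mm in diameter and 8 mm thick. Origin: centre of the underside of the foot; z runs up the tube. The hole in the foot may fit the pin or be too narrow: only the gauge shows. Of sleeve2a and sleeve2b, alike outside, only one is there
- sleeve2b: aluminium spacer sleeve 62 mm tall overall: upright tube of 40 mm outside diameter and 29 mm bore, on a foot flange 56 mm in diameter and 8 mm thick. Origin: centre of the underside of the foot; z runs up the tube. The hole in the foot may fit the pin or be too narrow: only the gauge shows. Of sleeve2a and sleeve2b, alike outside, only one is there
- sleeve3: aluminium spacer sleeve 78 mm tall overall: upright tube of 40 mm outside diameter and 29 mm bore, on a foot flange 56 mm in diameter and 8 mm thick. Origin: centre of the underside of the foot; z runs up the tube. The hole in the foot may fit the pin or be too narrow: only the gauge shows; may be absent
- sleeve4a: aluminium spacer sleeve 94 mm tall overall: upright tube of 40 mm outside diameter and 29 mm bore, on a foot flange 56 mm in diameter and 8 mm thick. Origin: centre of the underside of the foot; z runs up the tube. The hole in the foot may fit the pin or be too narrow: only the gauge shows. Of sleeve4a and sleeve4b, alike outside, only one is there
- sleeve4b: aluminium spacer sleeve 94 mm tall overall: upright tube of 40 mm outside diameter and 29 mm bore, on a foot flange 56 mm in diameter and 8 mm thick. Origin: centre of the underside of the foot; z runs up the tube. The hole in the foot may fit the pin or be too narrow: only the gauge shows. Of sleeve4a and sleeve4b, alike outside, only one is there
- gauge: fixed fit gauge: grey base plate 100 (x) by 230 (y) by 12 mm thick, with an upright stepped steel pin and a sliding white guard. Origin: centre of the underside of the plate. The guard slides along the gauge's own y
- pin_foot (a point): on the pin's axis at the top of the base plate (12 mm above the counter). The pin is 45 mm tall: 25 mm diameter for the lower 30 mm, then a step, then 15 mm diameter for the top 15 mm. A sleeve that fits comes to rest with its foot on the plate; one that does not stops with the underside of its foot on the step, 30 mm above the plate
- pin_tip (a point): top centre of the pin, 45 mm above pin_foot
- guard (a joint): slide of the white guard in m along the gauge's +y: 0 = fully shut over the pin, 0.100 = fully open. The guard is a hood 86 (x) by 64 (y) by 58 mm tall, open at its two y ends, moving with about 2 N of friction
- guard_grip (a point): top centre of the guard's black grip bar, 88 mm above the base plate; the bar is 16 mm along the gauge's y (pinch it so), 50 mm along its x and 30 mm tall, over the middle of the hood
- tray: fixed grey plastic open tray 190 by 190 mm outside, walls 28 mm high and 4 mm thick, floor 4 mm thick. Origin: centre of its underside. For sleeves that fit
- carton: fixed brown cardboard open tray, same size as the plastic one (190 by 190 mm, walls 28 mm high, 4 mm thick, floor 4 mm). Origin: centre of its underside. For sleeves that do not fit
- cleaner: bystander: white bottle of lens cleaner, 44 mm diameter, 110 mm tall, standing; origin at the centre of its underside
- case: bystander: black spectacle case 60 (x) by 155 (y) by 42 mm; origin at the centre of its underside
- driver: bystander: screwdriver 130 mm long, lying along its own x
There are look-alikes about, which are no part of the job. What is shaped like the sleeve2a but pink or turquoise is not meant. Several things have the shape of the gauge; the one meant has the colours described above.

How it is judged (in metres and radians):
On the way, in this order (a step that is already met when the one before it is completed fails the run):
1. the guard is slid fully open (value of joint guard above 0.092 m), for 0.2 s.
2. the shortest (46 mm) sleeve, if present, is lowered onto the pin as far as it goes (foot on the plate if it fits, foot on the step if not) ((horizontal distance between sleeve1 and pin_foot below 0.005 m and angle between sleeve1's own z axis and vertical below 0.12 rad and z of sleeve1 in the frame of pin_foot between 0.025 and 0.035 m)), for 0.3 s.
3. the 62 mm sleeve, if present, is lowered onto the pin as far as it goes (foot on the plate if it fits, foot on the step if not) (((horizontal distance between sleeve2a and pin_foot below 0.005 m and angle between sleeve2a's own z axis and vertical below 0.12 rad and z of sleeve2a in the frame of pin_foot between 0.025 and 0.035 m) or (horizontal distance between sleeve2b and pin_foot below 0.005 m and angle between sleeve2b's own z axis and vertical below 0.12 rad and z of sleeve2b in the frame of pin_foot below 0.005 m))), for 0.3 s.
4. the 78 mm sleeve, if present, is lowered onto the pin as far as it goes (foot on the plate if it fits, foot on the step if not) ((horizontal distance between sleeve3 and pin_foot below 0.005 m and angle between sleeve3's own z axis and vertical below 0.12 rad and z of sleeve3 in the frame of pin_foot below 0.005 m)), for 0.3 s.
5. the tallest (94 mm) sleeve, if present, is lowered onto the pin as far as it goes (foot on the plate if it fits, foot on the step if not) (((horizontal distance between sleeve4a and pin_foot below 0.005 m and angle between sleeve4a's own z axis and vertical below 0.12 rad and z of sleeve4a in the frame of pin_foot below 0.005 m) or (horizontal distance between sleeve4b and pin_foot below 0.005 m and angle between sleeve4b's own z axis and vertical below 0.12 rad and z of sleeve4b in the frame of pin_foot between 0.025 and 0.035 m))), for 0.3 s.
At the end, for the whole second after the job is handed in: every sleeve present that fits the pin stands upright (within 7 degrees) and still on the floor of the grey plastic tray, every one that does not fit likewise in the brown cardboard tray, and the guard is shut to within 8 mm (x of sleeve1 in the frame of carton between -0.085 and 0.085 m and y of sleeve1 in the frame of carton between -0.085 and 0.085 m and z of sleeve1 in the frame of carton between -0.002 and 0.01 m and angle between each of sleeve1, sleeve2a, sleeve2b, sleeve3, sleeve4a, sleeve4b's own z axis and vertical below 0.12 rad and linear speed of each of sleeve1, sleeve2a, sleeve2b, sleeve3, sleeve4a, sleeve4b below 0.02 m/s and x of sleeve2a in the frame of carton between -0.085 and 0.085 m and y of sleeve2a in the frame of carton between -0.085 and 0.085 m and z of sleeve2a in the frame of carton between -0.002 and 0.01 m and x of sleeve2b in the frame of tray between -0.085 and 0.085 m and y of sleeve2b in the frame of tray between -0.085 and 0.085 m and z of sleeve2b in the frame of tray between -0.002 and 0.01 m and x of sleeve3 in the frame of tray between -0.085 and 0.085 m and y of sleeve3 in the frame of tray between -0.085 and 0.085 m and z of sleeve3 in the frame of tray between -0.002 and 0.01 m and x of sleeve4a in the frame of tray between -0.085 and 0.085 m and y of sleeve4a in the frame of tray between -0.085 and 0.085 m and z of sleeve4a in the frame of tray between -0.002 and 0.01 m and x of sleeve4b in the frame of carton between -0.085 and 0.085 m and y of sleeve4b in the frame of carton between -0.085 and 0.085 m and z of sleeve4b in the frame of carton between -0.002 and 0.01 m and value of joint guard below 0.008 m); the robot touches nothing.
It fails at once if a bystander (cleaner) is moved more than 30 mm (distance of cleaner from where it was at the start of the episode above 0.03 m).
It fails at once if a bystander (case) is moved more than 30 mm (distance of case from where it was at the start of the episode above 0.03 m).
It fails at once if a bystander (driver) is moved more than 30 mm (distance of driver from where it was at the start of the episode above 0.03 m).
Of sleeve2a, sleeve2b only 1 to 1 are there at a start; the rules pass over those that are not, and their reading is None.
Of sleeve4a, sleeve4b only 1 to 1 are there at a start; the rules pass over those that are not, and their reading is None.
Of sleeve1, sleeve3 only 1 to 2 are there at a start; the rules pass over those that are not, and their reading is None.
At some moment in a run one of sleeve1, sleeve2a, sleeve2b, sleeve3, sleeve4a, sleeve4b may be knocked a few centimetres aside while the robot is not near it.
Once in a run the grip may slacken for a moment while it holds something.
It also fails if it takes over 210 s, if anything falls off the work surface, if the arm or the gripper's body presses on something with over 40 N, if the wrist force passes 120 N, or if a joint passes its speed limit or range.

## Working session

There is one attempt and no reset: what is moved stays moved. The work goes in short steps, Python scripts to look and compute and a tool call to move; the robot and the scene stay as the last step left them, time stands still between calls to the robot, and variables do not carry over. Pictures are saved under pics/ and viewed, at most 14 in all, crops included, and the job is handed in when it is done.

Besides the shell and the picture viewer there is one more tool, called by a JSON object that holds its "fn" and its "kwargs", one argument or row to a line. step_arm: Moves the arm, as the interface text tells. Its arguments: {"type":"object","properties":{"plan":{"type":"array","items":{"type":"array","items":{"type":"number"}}},"jaw":{"type":"number"},"force":{"type":"number"}},"required":["plan"]}

```bash
ls; mkdir -p pics; python3 - <<'E'
from cell import r
import cv2,numpy as np
o=r.get_obs();print(o,r.grip_point_offset)
for n in("top","side"):
    c=r.capture(n);cv2.imwrite(f"pics/{n}0.png",c["image"]);np.savez(f"{n}0.npz",**c)
    R=cv2.Rodrigues(np.array(c["rvec"]))[0];print(n,c["fx"],c["cx"],c["cy"],-R.T@np.array(c["tvec"]).ravel(),R.round(2).tolist())
E
```

```text
pics
{'time_s': 0.0, 'joint_positions': array([-1.30210063e+00,  3.59504743e-01,  1.51145165e+00, -1.61599167e-05,
        1.27251514e+00, -1.15086887e-01]), 'joint_vel': array([-1.22536442e-04, -1.36168035e-04,  6.02715309e-04, -2.36907518e-03,
        1.22780763e-03, -1.28325430e-05]), 'joint_torque': array([ 1.33607973e-03, -5.27614510e+01, -2.78621757e+01, -2.33681949e-04,
        1.34347859e-02, -5.70991020e-06]), 'tool_pos': array([ 224.46693903, -555.67881877,  230.44644337]), 'ee_rot': array([-9.36079073e-04,  9.81644404e-01,  1.90718066e-01, -7.97804642e-05]), 'force': array([-0.18237173, -0.14710784, -0.31819279]), 'ft_torque': array([-0.02468566, -0.03203078,  0.01487938]), 'grip_force': 0.0, 'opening': 0.999518779419775} 18.700000000000003
top 534.6378083515192 317.8968952252682 233.5622244427327 [ 340.94657823  -12.51531926 1412.13114769] [[-0.0, -1.0, -0.02], [-0.99, 0.01, -0.12], [0.12, 0.02, -0.99]]
side 579.1105214216797 322.32183714713744 241.94004422837438 [-173.77267064  660.17664443  845.6451244 ] [[-0.69, -0.72, 0.02], [-0.46, 0.42, -0.79], [0.56, -0.55, -0.62]]
```

View pics/top0.png

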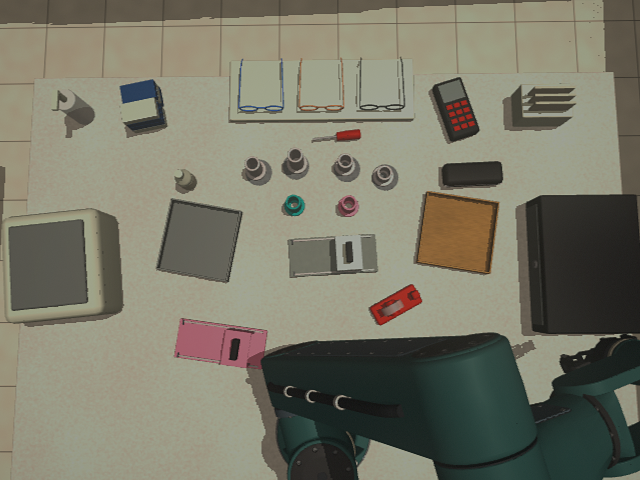

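View pics/side0.png

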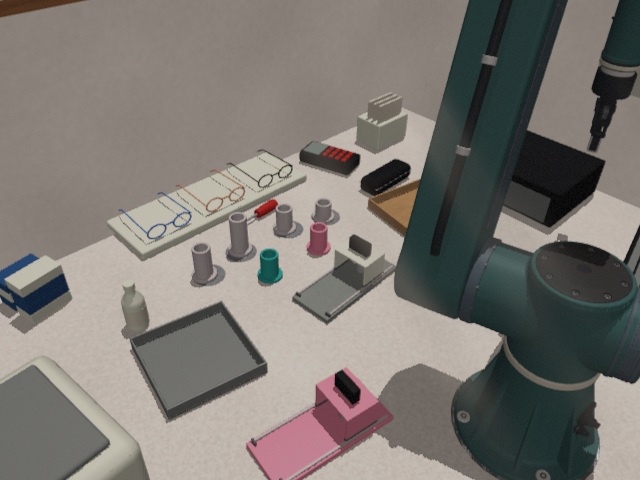

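The top view shows a row of four sleeves at about (255,167), (295,162), (345,165) and (384,175). The grey gauge is at (333,255) with its guard at the right-hand end, the grey tray at (200,240) and the carton at (457,232). The side view confirms four different heights, the pink and turquoise look-alikes, and the pink gauge.

```bash
cat > h.py <<'E'
import cv2,numpy as np
from scipy.spatial.transform import Rotation as Ro
def cloud(c,o=None):
    v,u=np.mgrid[:480,:640];z=c["z_map"].astype(float)
    P=np.stack([(u-c["cx"])/c["fx"]*z,(v-c["cy"])/c["fy"]*z,z],-1)
    if "rvec" in c:
        R=cv2.Rodrigues(np.array(c["rvec"]))[0];W=(P-np.array(c["tvec"]).ravel())@R
    else:
        T=np.array(c["T_tool_cam"]);W=P@T[:3,:3].T+T[:3,3]
        q=o["ee_rot"];W=W@Ro.from_quat([*q[1:],q[0]]).as_matrix().T+o["tool_pos"]
    W[z<=0]=np.nan
    return W
def circ(p):  # least-squares circle through outline points
    A=np.c_[2*p,np.ones(len(p))];s=np.linalg.lstsq(A,(p**2).sum(1),rcond=None)[0]
    return s[:2],np.sqrt(s[2]+s[:2]@s[:2])
def top(W,win,zlo,zhi):
    u0,u1,v0,v1=win;p=W[v0:v1,u0:u1].reshape(-1,3);return p[(p[:,2]>zlo)&(p[:,2]<zhi)]
def go(o,xyz,yaw=None):
    q=o["ee_rot"];R=Ro.from_quat([*q[1:],q[0]]);d=R.inv().apply(np.array(xyz)-o["tool_pos"])
    x=R.apply([1,0,0]);zz=R.apply([0,0,1])
    print("tool shift units",(d/25).round(2),"yaw now",np.degrees(np.arctan2(x[1],x[0])).round(2),"tilt",np.degrees(np.hypot(zz[0],zz[1])).round(2))
E
python3 - <<'E'
from h import *
c=dict(np.load("top0.npz"));W=cloud(c);hsv=cv2.cvtColor(c["image"],cv2.COLOR_BGR2HSV)
print("table z",np.nanmedian(W[200:230,370:400,2]))
for n,w in dict(s78=(235,275,145,190),s94=(275,315,140,185),s62=(327,365,145,190),s46=(367,402,158,195)).items():
    p=top(W,w,15,200);h=np.percentile(p[:,2],97);t=p[p[:,2]>h-6]
    f=top(W,w,4,13)[:,:2].astype(np.float32);e=cv2.minEnclosingCircle(t[:,:2].astype(np.float32))
    print(n,h.round(1),np.round(e[0],1),round(e[1],1),len(t),"flange",np.round(cv2.minEnclosingCircle(f)[0],1))
for n,w in dict(tray=(150,250,190,290),carton=(408,505,185,280)).items():
    p=top(W,w,20,40)[:,:2].astype(np.float32);print(n,np.round(cv2.minAreaRect(p),1).tolist() if 0 else cv2.minAreaRect(p))
p=top(W,(283,382,228,282),6,20);print("plate",cv2.minAreaRect(p[:,:2].astype(np.float32)))
for a,b in((60,80),(90,110)):
    p=top(W,(283,382,228,282),a,b);print("guard",a,cv2.minAreaRect(p[:,:2].astype(np.float32)),np.median(p[:,2]))
for n,w in dict(case=(435,508,155,192),driver=(305,365,125,147),cleaner=(170,197,163,195)).items():
    p=top(W,w,12,200);print(n,np.nanmin(p,0).round(),np.nanmax(p,0).round())
E
```

```text
table z -0.39475075787555775
s78 80.1 [679.4 177.8] 19.7 83 flange [685.7 182. ]
s94 96.0 [696.1  67.1] 20.0 76 flange [700.2  68.6]
s62 64.6 [689.5 -60.5] 19.9 70 flange [680.9 -67.5]
s46 49.4 [ 660.3 -163.2] 19.8 62 flange [ 661.3 -165.1]
tray ((490.6749267578125, 323.8348388671875), (191.97471618652344, 190.6753387451172), 79.56948852539062)
carton ((523.3008422851562, -357.2868347167969), (192.09999084472656, 225.20057678222656), 80.74027252197266)
plate ((449.5741882324219, -27.46337890625), (259.29705810546875, 139.3914794921875), 89.96355438232422)
guard 60 ((450.7588806152344, -66.99748229980469), (86.15239715576172, 64.16172790527344), 3.3938724994659424) 68.99262956045776
guard 90 ((450.5349426269531, -66.86569213867188), (49.34242630004883, 15.782012939453125), 3.3731019496917725) 98.85068602040094
case [ 626. -474.   12.] [ 693. -318.   50.]
driver [ 757. -105.   12.] [787.  24.  32.]
cleaner [625. 335.  13.] [669. 380. 118.]
```

{"fn": "step_arm", "kwargs": {
  "plan": [
    [0,0,0,0,0,0.8],
    [0,0,0,0,0,0.8],
    [0,0,0,0,0,0.8],
    [0,0,0,0,0,0.7],
    [0,0,0,0,0,0]
  ]
}}

```text
time_s: 0.52
tool_pos: [224.6, -556.0, 230.8]
ee_rot: [-0.001, 1.0, 0.028, -0.0]
force: [-0.4, -0.8, 1.1]
opening: 1.0
grip_force: 0.0
```

{"fn": "step_arm", "kwargs": {
  "plan": [
    [0.5,-0.95,0,0,0,0],
    [0.5,-0.95,0,0,0,0],
    [0.5,-0.95,0,0,0,0],
    [0.5,-0.95,0,0,0,0],
    [0.5,-0.95,0,0,0,0]
  ]
}}

```text
time_s: 0.93
tool_pos: [280.2, -432.7, 231.0]
ee_rot: [-0.0, 1.0, 0.031, -0.0]
force: [0.8, 0.0, -0.1]
opening: 0.998
grip_force: 0.0
```

{"fn": "step_arm", "kwargs": {
  "plan": [
    [0.5,-0.95,0,0,0,0],
    [0.5,-0.95,0,0,0,0],
    [0.5,-0.95,0,0,0,0],
    [0.5,-0.95,0,0,0,0],
    [0.5,-0.95,0,0,0,0]
  ]
}}

```text
time_s: 1.35
tool_pos: [335.6, -310.5, 231.1]
ee_rot: [-0.0, 1.0, 0.031, -0.0]
force: [0.7, -0.1, 1.0]
opening: 0.998
grip_force: 0.0
```

{"fn": "step_arm", "kwargs": {
  "plan": [
    [0.5,-0.95,0,0,0,0],
    [0.5,-0.95,0,0,0,0],
    [0.5,-0.95,0,0,0,0],
    [0.5,-0.95,0,0,0,0],
    [0.5,-0.95,0,0,0,0]
  ]
}}

```text
time_s: 1.77
tool_pos: [391.0, -188.3, 231.3]
ee_rot: [-0.0, 1.0, 0.031, -0.0]
force: [0.9, 0.0, 0.0]
opening: 1.001
grip_force: 0.0
```

{"fn": "step_arm", "kwargs": {
  "plan": [
    [0.5,-0.95,0,0,0,0],
    [0,0,0,0,0,0],
    [0,0,0,0,0,0]
  ]
}}

```text
time_s: 2.02
tool_pos: [401.9, -164.2, 231.2]
ee_rot: [-0.0, 0.999, 0.032, -0.0]
force: [0.2, -0.4, -0.4]
opening: 1.001
grip_force: 0.0
```

```bash
python3 - <<'E'
from cell import r
from h import *
o=r.get_obs();print(o["tool_pos"],o["joint_positions"].round(2));go(o,(450.6,-66.9,140))
c=r.capture("wrist");o and cv2.imwrite("pics/w1.png",c["image"]);W=cloud(c,o)
p=W.reshape(-1,3);p=p[(abs(p[:,0]-450)<60)&(abs(p[:,1]+67)<60)]
for a,b in((60,80),(90,110)):
    q=p[(p[:,2]>a)&(p[:,2]<b)];print(len(q),cv2.minAreaRect(q[:,:2].astype(np.float32)) if len(q)>5 else 0)
c=dict(np.load("top0.npz"));hsv=cv2.cvtColor(c["image"],cv2.COLOR_BGR2HSV)
W=cloud(c);m=cv2.inRange(hsv,(8,90,60),(25,255,255))>0;m[:,:400]=0;m[:180]=0;m[285:]=0;q=W[m];q=q[(q[:,2]>20)&(q[:,2]<36)]
print("carton",cv2.minAreaRect(q[:,:2].astype(np.float32)),len(q))
E
```

```text
[ 401.93947109 -164.157211    231.19493179] [-0.55  0.12  1.85 -0.    1.18  0.96]
tool shift units [ 2.19 -3.76  3.65] yaw now 3.68 tilt 0.02
8397 ((450.1634216308594, -66.55606079101562), (86.4292221069336, 64.71001434326172), 3.3128130435943604)
2063 ((450.58935546875, -66.66069030761719), (49.293827056884766, 16.804241180419922), 3.353759288787842)
carton ((506.2791748046875, -354.832275390625), (191.4672393798828, 190.81106567382812), 80.74027252197266) 455
```

{"fn": "step_arm", "kwargs": {
  "plan": [
    [0.44,-0.75,0,0,0,0],
    [0.44,-0.75,0,0,0,0],
    [0.44,-0.75,0,0,0,0],
    [0.44,-0.75,0,0,0,0],
    [0.43,-0.75,0,0,0,0]
  ]
}}

```text
time_s: 2.48
tool_pos: [451.2, -69.0, 231.3]
ee_rot: [0.0, 1.0, 0.029, 0.0]
force: [0.5, -0.8, -0.4]
opening: 1.001
grip_force: 0.0
```

{"fn": "step_arm", "kwargs": {
  "plan": [
    [0,0,1,0,0,0],
    [0,0,1,0,0,0],
    [0,0,1,0,0,0],
    [0,0,1,0,0,0],
    [0,0,1,0,0,0]
  ]
}}

```text
time_s: 2.9
tool_pos: [451.0, -69.7, 105.3]
ee_rot: [0.0, 1.0, 0.03, 0.0]
force: [-0.2, 0.2, -0.6]
opening: 1.0
grip_force: 0.0
```

{"fn": "step_arm", "kwargs": {
  "plan": [
    [0,0,0.6,0,0,0],
    [0,0,0.6,0,0,0],
    [0,0,0,0,0,0]
  ]
}}

```text
time_s: 3.15
tool_pos: [448.9, -69.1, 73.9]
ee_rot: [-0.001, 1.0, 0.029, -0.002]
force: [-0.6, -0.3, -0.5]
opening: 1.0
grip_force: 0.0
```

{"fn": "step_arm", "kwargs": {
  "plan": [
    [0,0,0,0,0,0],
    [0,0,0,0,0,0],
    [0,0,0,0,0,0],
    [0,0,0,0,0,0],
    [0,0,0,0,0,0]
  ],
  "jaw": 1,
  "force": 60
}}

```text
time_s: 3.57
tool_pos: [451.5, -68.6, 77.1]
ee_rot: [0.0, 1.0, 0.03, 0.001]
force: [-1.3, -0.1, 0.1]
opening: 0.298
grip_force: 0.0
```

{"fn": "step_arm", "kwargs": {
  "plan": [
    [0,0,0,0,0,0],
    [0,0,0,0,0,0],
    [0,0,0,0,0,0],
    [0,0,0,0,0,0],
    [0,0,0,0,0,0]
  ]
}}

```text
time_s: 3.98
tool_pos: [451.4, -68.4, 77.1]
ee_rot: [0.0, 1.0, 0.03, 0.001]
force: [-2.2, -0.1, 6.7]
opening: 0.176
grip_force: 59.4
```

{"fn": "step_arm", "kwargs": {
  "plan": [
    [0,-0.8,0,0,0,0],
    [0,-0.8,0,0,0,0],
    [0,-0.8,0,0,0,0],
    [0,-0.8,0,0,0,0],
    [0,-0.8,0,0,0,0]
  ]
}}

```text
time_s: 4.4
tool_pos: [446.3, 25.6, 77.4]
ee_rot: [0.007, 0.999, 0.034, 0.001]
force: [-7.6, -146.2, -3.3]
opening: 0.176
grip_force: 73.0
```

{"fn": "step_arm", "kwargs": {
  "plan": [
    [0,-0.08,0,0,0,0],
    [0,0,0,0,0,0],
    [0,0,0,0,0,0],
    [0,0,0,0,0,0],
    [0,0,0,0,0,0]
  ]
}}

```text
time_s: 4.82
tool_pos: [446.2, 23.8, 77.2]
ee_rot: [0.008, 0.999, 0.034, 0.0]
force: [-3.1, -58.1, 3.4]
opening: 0.17
grip_force: 61.9
```

{"fn": "step_arm", "kwargs": {
  "plan": [
    [0,0,0,0,0,0],
    [0,0,0,0,0,0],
    [0,0,0,0,0,0],
    [0,0,0,0,0,0]
  ],
  "jaw": 0.2
}}

```text
time_s: 5.15
tool_pos: [445.0, 33.7, 76.5]
ee_rot: [-0.0, 1.0, 0.03, 0.0]
force: [0.5, -0.7, 0.3]
opening: 0.731
grip_force: 0.0
```

{"fn": "step_arm", "kwargs": {
  "plan": [
    [0,0,-1,0,0,0],
    [0,0,-1,0,0,0],
    [0,0,-1,0,0,0],
    [0,0,-1,0,0,0],
    [0,0,-1,0,0,0]
  ]
}}

```text
time_s: 5.57
tool_pos: [444.5, 34.3, 202.6]
ee_rot: [-0.0, 1.0, 0.03, -0.0]
force: [0.8, -0.5, -0.4]
opening: 0.799
grip_force: 0.0
```

{"fn": "step_arm", "kwargs": {
  "plan": [
    [0,0.8,-0.4,0,0,0],
    [0,0.8,0,0,0,0],
    [0,0.6,0,0,0,0],
    [0,0,0,0,0,0],
    [0,0,0,0,0,0]
  ]
}}

```text
time_s: 5.98
tool_pos: [448.0, -21.1, 211.4]
ee_rot: [-0.0, 1.0, 0.029, -0.0]
force: [-0.1, 0.2, 0.6]
opening: 0.794
grip_force: 0.0
```

```bash
python3 - <<'E'
from cell import r
from h import *
o=r.get_obs();print(o["tool_pos"],o["force"])
c=r.capture("wrist");cv2.imwrite("pics/w2.png",c["image"]);W=cloud(c,o);np.save("w2.npy",W)
p=W.reshape(-1,3);q=p[(abs(p[:,0]-450)<60)&(p[:,2]>90)&(p[:,2]<110)&(abs(p[:,1])<100)];print(cv2.minAreaRect(q[:,:2].astype(np.float32)))
for a,b in((52,64),(37,47),(20,36)):
    q=p[(abs(p[:,0]-450)<25)&(abs(p[:,1]+67)<25)&(p[:,2]>a)&(p[:,2]<b)]
    print(a,len(q),q.mean(0) if len(q) else 0, cv2.minEnclosingCircle(q[:,:2].astype(np.float32)) if len(q) else 0)
E
```

```text
[448.01390314 -21.11828428 211.35103056] [-0.12751378  0.17739209  0.58668557]
((445.5845642089844, 23.311546325683594), (50.11716842651367, 16.30553436279297), 3.289438009262085)
52 281 [451.87141534 -75.920522    54.92728902] ((451.6685791015625, -76.10359191894531), 7.365500450134277)
37 427 [454.16184234 -74.22828131  40.51517716] ((451.2115478515625, -76.19368743896484), 12.561202049255371)
20 146 [458.97501387 -70.60654226  28.15510439] ((452.61041259765625, -75.53448486328125), 12.265277862548828)
```

View pics/w2.png

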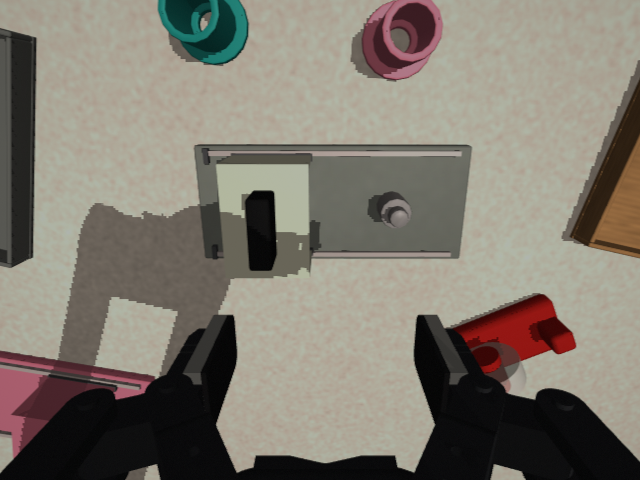

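The wrist picture shows the guard open at (262,210) and the bare stepped pin at (398,213). The guard had started about 9 mm open, so it met its stop early; I'll use gentler pushes from here. Pin axis is about (451.5, -76.2).

{"fn": "step_arm", "kwargs": {
  "plan": [
    [0.9,0.9,-0.15,0,0,0],
    [0.9,0.9,-0.15,0,0,0],
    [0.9,0.9,-0.15,0,0,0],
    [0.9,0.9,-0.15,0,0,0],
    [0.9,0.9,-0.15,0,0,0]
  ]
}}

```text
time_s: 6.45
tool_pos: [568.0, -126.4, 229.8]
ee_rot: [-0.001, 1.0, 0.03, -0.0]
force: [0.9, 0.8, -0.2]
opening: 0.802
grip_force: 0.0
```

{"fn": "step_arm", "kwargs": {
  "plan": [
    [0.8,0.9,0,0,0,0],
    [0,0,0,0,0,0],
    [0,0,0,0,0,0]
  ]
}}

```text
time_s: 6.7
tool_pos: [589.2, -148.0, 229.2]
ee_rot: [-0.0, 1.0, 0.03, -0.0]
force: [-1.0, 0.7, 1.0]
opening: 0.8
grip_force: 0.0
```

```bash
cat >> h.py <<'E'
def find(W,xy,h,rad=45):
    p=W.reshape(-1,3);p=p[np.hypot(p[:,0]-xy[0],p[:,1]-xy[1])<rad]
    t=p[(p[:,2]>h-5)&(p[:,2]<h+8)][:,:2].astype(np.float32)
    if len(t)<20: return print("none",h,len(t))
    hull=cv2.convexHull(t)[:,0];c,rr=circ(hull.astype(float));m=cv2.minEnclosingCircle(t)
    print("h",h,"fit",c.round(1),rr.round(1),"enc",np.round(m[0],1),round(m[1],1),len(t));return c
E
python3 - <<'E'
from cell import r
from h import *
o=r.get_obs();print(o["tool_pos"])
c=r.capture("wrist");cv2.imwrite("pics/w3.png",c["image"]);W=cloud(c,o)
a=find(W,(660,-163),46);find(W,(688,-61),62)
find(cloud(r.capture("top")),(660,-163),46)
go(o,(a[0],a[1],o["tool_pos"][2]))
E
```

```text
[ 589.19815449 -148.00001856  229.20550921]
h 46 fit [ 660.9 -162.7] 19.6 enc [ 660.9 -162.7] 19.8 1002
h 62 fit [689.9 -60.8] 19.6 enc [689.9 -60.7] 19.9 1294
none 46 0
tool shift units [ 2.83  0.75 -0.  ] yaw now 3.38 tilt 0.07
```

View pics/w3.png

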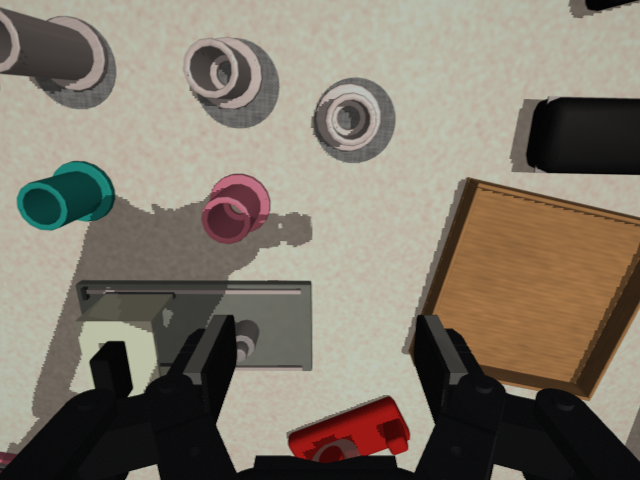

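The sleeve row is clear. The 46 mm sleeve's rim is at (350,118) and agrees with the top-camera position, so I'll grasp it.

{"fn": "step_arm", "kwargs": {
  "plan": [
    [0.95,0.25,0,0,0,0],
    [0.95,0.25,0,0,0,0],
    [0.93,0.25,0,0,0,0],
    [0,0,0,0,0,0]
  ]
}}

```text
time_s: 7.13
tool_pos: [663.2, -162.1, 229.9]
ee_rot: [0.0, 1.0, 0.03, 0.001]
force: [0.4, -0.2, 0.0]
opening: 0.801
grip_force: 0.0
```

{"fn": "step_arm", "kwargs": {
  "plan": [
    [0,0,1,0,0,0],
    [0,0,1,0,0,0],
    [0,0,1,0,0,0],
    [0,0,1,0,0,0],
    [0,0,1,0,0,0]
  ]
}}

```text
time_s: 7.55
tool_pos: [658.6, -161.0, 104.2]
ee_rot: [-0.0, 1.0, 0.03, -0.001]
force: [0.5, 0.3, -0.4]
opening: 0.797
grip_force: 0.0
```

{"fn": "step_arm", "kwargs": {
  "plan": [
    [0,0,0.9,0,0,0],
    [0,0,0.9,0,0,0],
    [0,0,0.9,0,0,0],
    [0,0,0.7,0,0,0],
    [0,0,0,0,0,0]
  ]
}}

```text
time_s: 7.97
tool_pos: [655.8, -160.2, 16.3]
ee_rot: [-0.002, 1.0, 0.03, -0.004]
force: [-0.9, 0.1, 0.0]
opening: 0.804
grip_force: 0.0
```

{"fn": "step_arm", "kwargs": {
  "plan": [
    [0,0,0,0,0,0],
    [0,0,0,0,0,0],
    [0,0,0,0,0,0],
    [0,0,0,0,0,0],
    [0,0,0,0,0,0]
  ],
  "jaw": 1,
  "force": 50
}}

```text
time_s: 8.38
tool_pos: [661.3, -162.9, 22.1]
ee_rot: [0.0, 1.0, 0.03, 0.001]
force: [-1.1, 1.4, 7.2]
opening: 0.446
grip_force: 51.0
```

{"fn": "step_arm", "kwargs": {
  "plan": [
    [0,0,-0.2,0,0,0],
    [0,0,-1,0,0,0],
    [0,0,-1,0,0,0],
    [0,0,-1,0,0,0],
    [0,0,-1,0,0,0]
  ]
}}

```text
time_s: 8.8
tool_pos: [659.8, -162.9, 126.4]
ee_rot: [-0.0, 1.0, 0.03, -0.0]
force: [-0.4, -0.2, -0.6]
opening: 0.442
grip_force: 50.5
```

```bash
python3 - <<'E'
from cell import r
from h import *
o=r.get_obs();print(o["tool_pos"],o["opening"],o["grip_force"],o["force"])
c=r.capture("wrist");cv2.imwrite("pics/w4.png",c["image"]);W=cloud(c,o)
t=o["tool_pos"];p=W.reshape(-1,3)-t;p=p[np.hypot(p[:,0],p[:,1])<45]
print([(a,int(((p[:,2]>a)&(p[:,2]<a+5)).sum())) for a in range(-20,60,5)])
go(o,(451.5,-76.2,t[2]))
E
```

```text
[ 659.80078083 -162.87649153  126.39203396] 0.44241042171153955 50.48840895295143 [-0.35464848 -0.16006127 -0.58585844]
[(-20, 3697), (-15, 1104), (-10, 851), (-5, 914), (0, 1137), (5, 1562), (10, 1808), (15, 2056), (20, 5215), (25, 955), (30, 834), (35, 1449), (40, 1187), (45, 2100), (50, 4676), (55, 4524)]
tool shift units [-8.11 -3.95  0.  ] yaw now 3.38 tilt 0.02
```

View pics/w4.png

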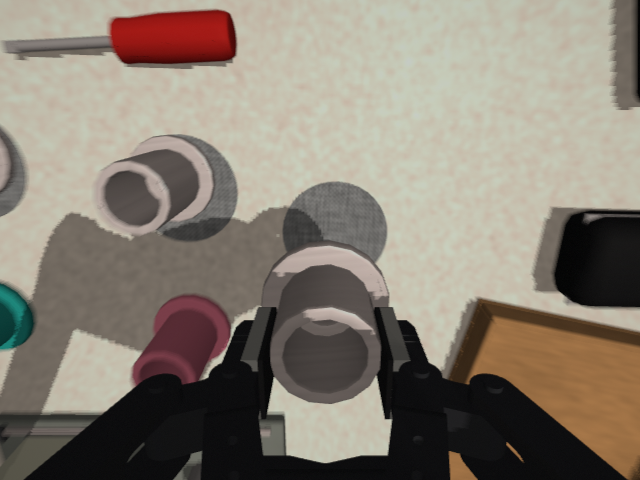

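The wrist view shows the sleeve held upright between the pads, with its rim at (325,355). Next I'll carry it to above the pin.

{"fn": "step_arm", "kwargs": {
  "plan": [
    [-0.9,-0.44,-0.1,0,0,0],
    [-0.9,-0.44,-0.1,0,0,0],
    [-0.9,-0.44,-0.1,0,0,0],
    [-0.9,-0.44,-0.1,0,0,0],
    [-0.9,-0.44,-0.1,0,0,0]
  ]
}}

```text
time_s: 9.27
tool_pos: [543.3, -114.3, 137.9]
ee_rot: [0.0, 1.0, 0.03, 0.0]
force: [-0.1, 0.3, -1.2]
opening: 0.441
grip_force: 50.5
```

{"fn": "step_arm", "kwargs": {
  "plan": [
    [-0.9,-0.44,0,0,0,0],
    [-0.9,-0.44,0,0,0,0],
    [-0.9,-0.44,0,0,0,0],
    [-0.9,-0.44,0,0,0,0],
    [0,0,0,0,0,0]
  ]
}}

```text
time_s: 9.68
tool_pos: [445.6, -73.5, 137.0]
ee_rot: [-0.001, 1.0, 0.03, -0.003]
force: [-0.8, 0.8, -1.7]
opening: 0.441
grip_force: 50.5
```

{"fn": "step_arm", "kwargs": {
  "plan": [
    [0,0,0,0,0,0],
    [0,0,0,0,0,0],
    [0,0,0,0,0,0]
  ]
}}

```text
time_s: 9.93
tool_pos: [453.7, -76.7, 138.0]
ee_rot: [0.0, 1.0, 0.03, 0.001]
force: [0.0, -0.2, -1.3]
opening: 0.442
grip_force: 50.5
```

```bash
cat >> h.py <<'E'
def inhand(r,ztop,pin=(451.5,-76.2),name=None):
    # rim of the held sleeve, ztop above TCP; gives its offset from TCP in world axes and the shift to the pin
    o=r.get_obs();c=r.capture("wrist");W=cloud(c,o);t=o["tool_pos"]
    if name: cv2.imwrite(name,c["image"])
    p=W.reshape(-1,3)-t;p=p[(np.hypot(p[:,0],p[:,1])<23.5)&(abs(p[:,2]-ztop)<4)]
    y=p[abs(p[:,1])<14];f=y[y[:,0]>0][:,:2];print("rim pts",len(p),"z med",np.median(p[:,2]).round(1))
    hull=cv2.convexHull(p[:,:2].astype(np.float32))[:,0].astype(float)
    hull=hull[abs(hull[:,1])<16]
    from scipy.optimize import least_squares
    cc=least_squares(lambda s:np.hypot(hull[:,0]-s[0],hull[:,1]-s[1])-19.8,[0,0],loss="soft_l1").x
    print("tcp",t.round(1),"opening",round(o["opening"],3),"grip",round(o["grip_force"],1),"offset",cc.round(2),"hull x",hull[:,0].min().round(1),hull[:,0].max().round(1),"resid",(np.hypot(*(hull-cc).T)-19.8).round(1))
    go(o,(pin[0]-cc[0],pin[1],t[2]));return cc
E
python3 - <<'E'
from cell import r
from h import *
inhand(r,24)
E
```

```text
rim pts 5021 z med 22.2
tcp [453.7 -76.7 138. ] opening 0.442 grip 50.5 offset [0.66 0.64] hull x -19.2 20.6 resid [ 0.2  0.1  0.2 -0.1  0.1  0.3  0.1  0.2 -0.   0.1  0.1  0.1 -0.1]
tool shift units [-0.11 -0.03 -0.  ] yaw now 3.38 tilt 0.13
```

{"fn": "step_arm", "kwargs": {
  "plan": [
    [-0.11,0,0,0,0,0],
    [0,0,0.8,0,0,0],
    [0,0,0.8,0,0,0],
    [0,0,0.8,0,0,0],
    [0,0,0,0,0,0]
  ]
}}

```text
time_s: 10.4
tool_pos: [448.8, -76.3, 75.1]
ee_rot: [-0.0, 1.0, 0.029, -0.001]
force: [1.2, -1.8, -2.7]
opening: 0.438
grip_force: 51.2
```

{"fn": "step_arm", "kwargs": {
  "plan": [
    [0,0,0,0,0,0],
    [0,0,0.15,0,0,0],
    [0,0,0.15,0,0,0],
    [0,0,0.15,0,0,0],
    [0,0,0,0,0,0]
  ]
}}

```text
time_s: 10.82
tool_pos: [449.2, -76.1, 66.2]
ee_rot: [-0.0, 1.0, 0.03, -0.0]
force: [-0.1, 0.4, -1.4]
opening: 0.44
grip_force: 51.3
```

{"fn": "step_arm", "kwargs": {
  "plan": [
    [0,0,0.06,0,0,0],
    [0,0,0,0,0,0],
    [0,0,0,0,0,0],
    [0,0,0,0,0,0]
  ]
}}

```text
time_s: 11.15
tool_pos: [449.5, -76.2, 65.0]
ee_rot: [-0.0, 1.0, 0.03, 0.0]
force: [-0.1, -0.4, -1.7]
opening: 0.443
grip_force: 51.3
```

{"fn": "step_arm", "kwargs": {
  "plan": [
    [0.05,0.02,0,0,0,0],
    [0,0,0.06,0,0,0],
    [0,0,0,0,0,0],
    [0,0,0,0,0,0]
  ]
}}

```text
time_s: 11.48
tool_pos: [451.4, -76.8, 64.0]
ee_rot: [0.0, 1.0, 0.03, 0.001]
force: [-1.6, 0.7, 7.4]
opening: 0.445
grip_force: 52.1
```

{"fn": "step_arm", "kwargs": {
  "plan": [
    [0,0,0.06,0,0,0],
    [0,0,0,0,0,0],
    [0,0,0,0,0,0],
    [0,0,0,0,0,0]
  ]
}}

```text
time_s: 11.82
tool_pos: [451.6, -76.8, 63.8]
ee_rot: [0.0, 1.0, 0.03, 0.001]
force: [-5.3, 2.3, 25.9]
opening: 0.442
grip_force: 54.0
```

The sleeve stopped at TCP z 64, which puts its foot at 42 mm: it rests on the step. It goes to the carton.

{"fn": "step_arm", "kwargs": {
  "plan": [
    [0,0,-0.1,0,0,0],
    [0,0,-0.8,0,0,0],
    [0,0,-0.9,0,0,0],
    [0,0,-0.9,0,0,0],
    [0,0,-0.6,0,0,0]
  ]
}}

```text
time_s: 12.23
tool_pos: [451.3, -76.8, 146.0]
ee_rot: [0.0, 1.0, 0.03, 0.001]
force: [0.9, -1.2, -0.7]
opening: 0.44
grip_force: 51.3
```

{"fn": "step_arm", "kwargs": {
  "plan": [
    [0,0.9,0,0,0,0],
    [0,0.9,0,0,0,0],
    [0,0.9,0,0,0,0],
    [0,0.9,0,0,0,0],
    [0,0.9,0,0,0,0]
  ]
}}

```text
time_s: 12.65
tool_pos: [457.2, -189.9, 144.3]
ee_rot: [-0.0, 1.0, 0.03, 0.0]
force: [0.0, 0.1, -1.2]
opening: 0.445
grip_force: 51.3
```

{"fn": "step_arm", "kwargs": {
  "plan": [
    [-0.1,0.9,0,0,0,0],
    [-0.1,0.9,0,0,0,0],
    [-0.1,0.9,0,0,0,0],
    [-0.1,0.9,0,0,0,0],
    [0,0.9,0,0,0,0]
  ]
}}

```text
time_s: 13.07
tool_pos: [453.3, -302.7, 144.0]
ee_rot: [-0.0, 1.0, 0.029, -0.0]
force: [-0.2, -0.3, -1.6]
opening: 0.441
grip_force: 51.3
```

{"fn": "step_arm", "kwargs": {
  "plan": [
    [0,0.9,0,0,0,0],
    [0,0.9,0,0,0,0],
    [0,0.9,0,0,0,0],
    [0,0.6,0,0,0,0],
    [0,0,0,0,0,0]
  ]
}}

```text
time_s: 13.48
tool_pos: [459.4, -387.6, 144.2]
ee_rot: [0.001, 1.0, 0.029, 0.001]
force: [0.6, -0.8, -0.5]
opening: 0.442
grip_force: 51.3
```

{"fn": "step_arm", "kwargs": {
  "plan": [
    [0,0,1,0,0,0],
    [0,0,1,0,0,0],
    [0,0,1,0,0,0],
    [0,0,1,0,0,0],
    [0,0,0,0,0,0]
  ]
}}

```text
time_s: 13.9
tool_pos: [456.0, -380.3, 39.8]
ee_rot: [-0.004, 1.0, 0.03, -0.003]
force: [-0.9, 1.2, -1.7]
opening: 0.441
grip_force: 51.3
```

{"fn": "step_arm", "kwargs": {
  "plan": [
    [0,0,0,0,0,0],
    [0,0,0,0,0,0]
  ]
}}

```text
time_s: 14.07
tool_pos: [459.4, -384.1, 45.2]
ee_rot: [0.0, 1.0, 0.03, 0.0]
force: [0.2, -1.5, -0.6]
opening: 0.441
grip_force: 51.3
```

{"fn": "step_arm", "kwargs": {
  "plan": [
    [0,0,0.35,0,0,0],
    [0,0,0.35,0,0,0],
    [0,0,0,0,0,0],
    [0,0,0,0,0,0],
    [0,0,0,0,0,0]
  ]
}}

```text
time_s: 14.48
tool_pos: [458.8, -384.1, 26.9]
ee_rot: [-0.0, 1.0, 0.03, -0.0]
force: [0.2, 0.3, -1.0]
opening: 0.438
grip_force: 51.3
```

{"fn": "step_arm", "kwargs": {
  "plan": [
    [0,0,0.04,0,0,0],
    [0,0,0,0,0,0],
    [0,0,0,0,0,0]
  ]
}}

```text
time_s: 14.73
tool_pos: [459.0, -384.4, 26.1]
ee_rot: [0.0, 1.0, 0.03, 0.0]
force: [0.8, 0.2, 1.1]
opening: 0.443
grip_force: 51.4
```

{"fn": "step_arm", "kwargs": {
  "plan": [
    [0,0,0,0,0,0],
    [0,0,0,0,0,0],
    [0,0,0,0,0,0],
    [0,0,0,0,0,0]
  ],
  "jaw": 0.43
}}

```text
time_s: 15.07
tool_pos: [458.9, -384.2, 25.8]
ee_rot: [-0.0, 1.0, 0.03, 0.0]
force: [-0.3, -0.4, -0.3]
opening: 0.569
grip_force: 0.0
```

{"fn": "step_arm", "kwargs": {
  "plan": [
    [0,0,-0.5,0,0,0],
    [0,0,-1,0,0,0],
    [0,0,-1,0,0,0],
    [0,0,-1,0,0,0],
    [0,0,-1,0,0,0]
  ]
}}

```text
time_s: 15.48
tool_pos: [458.8, -384.0, 140.3]
ee_rot: [0.0, 1.0, 0.03, 0.0]
force: [0.3, -0.7, 0.2]
opening: 0.57
grip_force: 0.0
```

{"fn": "step_arm", "kwargs": {
  "plan": [
    [0,0,-0.8,0,0,0],
    [0,0,-0.8,0,0,0],
    [0,0,-0.8,0,0,0],
    [0,0,-0.8,0,0,0],
    [0,0,0,0,0,0]
  ]
}}

```text
time_s: 15.9
tool_pos: [460.7, -386.0, 223.6]
ee_rot: [0.003, 1.0, 0.03, 0.003]
force: [-0.4, -0.5, -0.1]
opening: 0.567
grip_force: 0.0
```

```bash
python3 - <<'E'
from cell import r
from h import *
o=r.get_obs();W=cloud(r.capture("top"))
find(W,(460,-385),50,40)
for n,xy,h in(("62",(690,-61),62),("78",(679,178),78),("94",(696,67),94)):find(W,xy,h,60)
go(o,(630,-75,230))
E
```

```text
h 50 fit [ 459.4 -382.4] 18.7 enc [ 459.4 -383. ] 19.6 71
h 62 fit [689.6 -61.3] 19.5 enc [689.7 -61. ] 20.2 76
h 78 fit [679.6 178.3] 19.1 enc [680.2 178.3] 20.3 91
h 94 fit [696.6  67.3] 19.5 enc [697.1  67.7] 20.3 89
tool shift units [  7.5  -12.02  -0.29] yaw now 3.4 tilt 0.46
```

{"fn": "step_arm", "kwargs": {
  "plan": [
    [0.6,-0.9,0,0,0,0],
    [0.6,-0.9,0,0,0,0],
    [0.6,-0.9,0,0,0,0],
    [0.6,-0.9,0,0,0,0],
    [0.6,-0.9,0,0,0,0]
  ],
  "jaw": 0.2
}}

```text
time_s: 16.37
tool_pos: [526.8, -265.9, 217.3]
ee_rot: [-0.001, 1.0, 0.029, -0.001]
force: [-0.2, -0.7, 0.2]
opening: 0.805
grip_force: 0.0
```

{"fn": "step_arm", "kwargs": {
  "plan": [
    [0.6,-0.9,0,0,0,0],
    [0.6,-0.9,0,0,0,0],
    [0.6,-0.9,0,0,0,0],
    [0.6,-0.9,0,0,0,0],
    [0.6,-0.9,0,0,0,0]
  ]
}}

```text
time_s: 16.78
tool_pos: [595.0, -149.1, 217.2]
ee_rot: [-0.0, 1.0, 0.03, -0.001]
force: [-0.3, -1.1, 0.1]
opening: 0.801
grip_force: 0.0
```

{"fn": "step_arm", "kwargs": {
  "plan": [
    [0.6,-0.9,0,0,0,0],
    [0.6,-0.9,0,0,0,0],
    [0.6,-0.9,0,0,0,0],
    [0,0,0,0,0,0],
    [0,0,0,0,0,0]
  ]
}}

```text
time_s: 17.2
tool_pos: [635.9, -79.2, 217.2]
ee_rot: [-0.0, 1.0, 0.031, -0.001]
force: [-0.1, -0.4, -0.4]
opening: 0.801
grip_force: 0.0
```

```bash
python3 - <<'E'
from cell import r
from h import *
o=r.get_obs();print(o["tool_pos"],o["joint_vel"].round(3))
W=cloud(r.capture("wrist"),o)
a=find(W,(690,-61),62);go(o,(a[0],a[1],34))
E
```

```text
[635.91203406 -79.22800689 217.21417075] [-0.035 -0.01   0.013 -0.014  0.004 -0.009]
h 62 fit [689.9 -60.5] 19.5 enc [690.  -60.5] 19.8 1142
tool shift units [ 2.22 -0.61  7.32] yaw now 3.53 tilt 0.11
```

{"fn": "step_arm", "kwargs": {
  "plan": [
    [0.75,-0.2,0,0,0,0],
    [0.75,-0.2,0,0,0,0],
    [0.72,-0.2,0,0,0,0],
    [0,0,0,0,0,0]
  ]
}}

```text
time_s: 17.58
tool_pos: [692.9, -63.0, 217.8]
ee_rot: [-0.0, 1.0, 0.029, 0.001]
force: [1.6, -0.1, -0.9]
opening: 0.796
grip_force: 0.0
```

{"fn": "step_arm", "kwargs": {
  "plan": [
    [0,0,1,0,0,0],
    [0,0,1,0,0,0],
    [0,0,1,0,0,0],
    [0,0,1,0,0,0],
    [0,0,1,0,0,0]
  ]
}}

```text
time_s: 18.0
tool_pos: [689.1, -63.8, 92.0]
ee_rot: [0.0, 1.0, 0.029, -0.001]
force: [-0.1, -0.2, 0.3]
opening: 0.801
grip_force: 0.0
```

{"fn": "step_arm", "kwargs": {
  "plan": [
    [0,0,0.9,0,0,0],
    [0,0,0.9,0,0,0],
    [0,0,0.7,0,0,0],
    [0,0,0,0,0,0],
    [0,0,0,0,0,0]
  ]
}}

```text
time_s: 18.42
tool_pos: [688.7, -63.3, 29.8]
ee_rot: [-0.0, 1.0, 0.029, -0.002]
force: [-0.4, -0.3, -0.0]
opening: 0.804
grip_force: 0.0
```

{"fn": "step_arm", "kwargs": {
  "plan": [
    [0,0,0,0,0,0],
    [0,0,0,0,0,0],
    [0,0,0,0,0,0],
    [0,0,0,0,0,0],
    [0,0,0,0,0,0]
  ],
  "jaw": 1
}}

```text
time_s: 18.83
tool_pos: [692.1, -62.8, 33.0]
ee_rot: [0.0, 1.0, 0.03, 0.002]
force: [-1.6, -0.7, 6.5]
opening: 0.446
grip_force: 50.9
```

{"fn": "step_arm", "kwargs": {
  "plan": [
    [0,0,-0.2,0,0,0],
    [0,0,-1,0,0,0],
    [0,0,-1,0,0,0],
    [0,0,-1,0,0,0],
    [0,0,-1,0,0,0]
  ]
}}

```text
time_s: 19.25
tool_pos: [690.3, -62.2, 137.1]
ee_rot: [-0.0, 1.0, 0.03, -0.0]
force: [0.7, -0.5, -1.7]
opening: 0.445
grip_force: 50.8
```

{"fn": "step_arm", "kwargs": {
  "plan": [
    [0,0,-0.5,0,0,0],
    [0,0,0,0,0,0],
    [0,0,0,0,0,0]
  ]
}}

```text
time_s: 19.5
tool_pos: [690.9, -62.4, 148.6]
ee_rot: [0.0, 1.0, 0.03, 0.0]
force: [0.0, 0.1, -2.5]
opening: 0.446
grip_force: 50.8
```

```bash
python3 - <<'E'
from cell import r
from h import *
inhand(r,31)
E
```

```text
rim pts 3559 z med 27.7
tcp [690.9 -62.4 148.6] opening 0.446 grip 50.8 offset [-1.13  0.39] hull x -20.7 18.6 resid [-0.  -0.1 -0.5 -0.1 -0.4 -0.2 -0.3 -0.  -0.1 -0.2 -0.2 -0.3 -0.4]
tool shift units [-9.55 -0.01 -0.01] yaw now 3.39 tilt 0.06
```

{"fn": "step_arm", "kwargs": {
  "plan": [
    [-1,0,0,0,0,0],
    [-1,0,0,0,0,0],
    [-1,0,0,0,0,0],
    [-1,0,0,0,0,0],
    [-1,0,0,0,0,0]
  ]
}}

```text
time_s: 19.97
tool_pos: [563.1, -69.3, 145.9]
ee_rot: [-0.001, 1.0, 0.03, -0.002]
force: [0.1, -0.7, -1.5]
opening: 0.441
grip_force: 50.8
```

{"fn": "step_arm", "kwargs": {
  "plan": [
    [-0.95,0,0,0,0,0],
    [-0.95,0,0,0,0,0],
    [-0.95,0,0,0,0,0],
    [-0.9,0,0,0,0,0],
    [-0.8,0,0,0,0,0]
  ]
}}

```text
time_s: 20.38
tool_pos: [449.0, -75.8, 146.4]
ee_rot: [-0.001, 1.0, 0.03, -0.002]
force: [0.6, -0.8, -2.0]
opening: 0.444
grip_force: 50.8
```

{"fn": "step_arm", "kwargs": {
  "plan": [
    [0,0,0,0,0,0],
    [0,0,0,0,0,0],
    [0,0,0,0,0,0]
  ]
}}

```text
time_s: 20.63
tool_pos: [452.4, -76.5, 147.5]
ee_rot: [-0.0, 1.0, 0.029, -0.0]
force: [1.7, 0.2, -2.0]
opening: 0.445
grip_force: 50.8
```

```bash
python3 - <<'E'
from cell import r
from h import *
c=inhand(r,29);go(r.get_obs(),(451.5-c[0],-76.8,75+4))
E
```

```text
rim pts 5361 z med 27.3
tcp [452.4 -76.5 147.5] opening 0.445 grip 50.8 offset [-1.3   0.68] hull x -21.4 18.7 resid [0.2 0.1 0.2 0.4 0.4 0.3 0.6 0.3 0.2 0.1 0.2 0.2 0.2 0.4 0.1 0.3]
tool shift units [ 0.01 -0.01 -0.  ] yaw now 3.37 tilt 0.05
tool shift units [-0.01  0.01  2.75] yaw now 3.39 tilt 0.02
```

{"fn": "step_arm", "kwargs": {
  "plan": [
    [0,0,0.9,0,0,0],
    [0,0,0.9,0,0,0],
    [0,0,0.6,0,0,0],
    [0,0,0,0,0,0],
    [0,0,0,0,0,0]
  ]
}}

```text
time_s: 21.1
tool_pos: [452.5, -76.3, 87.6]
ee_rot: [-0.0, 1.0, 0.03, -0.001]
force: [0.7, -0.8, -1.7]
opening: 0.441
grip_force: 50.8
```

{"fn": "step_arm", "kwargs": {
  "plan": [
    [0,0,0.2,0,0,0],
    [0,0,0.1,0,0,0],
    [0,0,0,0,0,0],
    [0,0,0,0,0,0]
  ]
}}

```text
time_s: 21.43
tool_pos: [452.8, -76.6, 81.2]
ee_rot: [0.0, 1.0, 0.03, 0.0]
force: [-0.6, 0.5, -1.2]
opening: 0.441
grip_force: 50.8
```

{"fn": "step_arm", "kwargs": {
  "plan": [
    [0.04,0,0.12,0,0,0],
    [0,0,0,0,0,0],
    [0,0,0,0,0,0],
    [0,0,0,0,0,0]
  ]
}}

```text
time_s: 21.77
tool_pos: [453.4, -76.4, 77.9]
ee_rot: [-0.0, 1.0, 0.03, 0.0]
force: [-0.2, -0.6, -2.2]
opening: 0.448
grip_force: 50.8
```

{"fn": "step_arm", "kwargs": {
  "plan": [
    [-0.03,0.01,0.06,0,0,0],
    [0,0,0,0,0,0],
    [0,0,0.06,0,0,0],
    [0,0,0,0,0,0],
    [0,0,0,0,0,0]
  ]
}}

```text
time_s: 22.18
tool_pos: [452.7, -76.8, 74.9]
ee_rot: [-0.0, 1.0, 0.03, 0.0]
force: [-1.9, 0.1, 2.4]
opening: 0.444
grip_force: 51.1
```

{"fn": "step_arm", "kwargs": {
  "plan": [
    [0,0,0.06,0,0,0],
    [0,0,0,0,0,0],
    [0,0,0,0,0,0]
  ]
}}

```text
time_s: 22.43
tool_pos: [453.0, -76.8, 74.8]
ee_rot: [0.0, 1.0, 0.03, 0.0]
force: [-4.8, 1.1, 21.8]
opening: 0.446
grip_force: 53.0
```

The foot met the step level at 42 mm. I'll make small sideways moves under light pressure to confirm it really does not fit rather than being off centre.

{"fn": "step_arm", "kwargs": {
  "plan": [
    [-0.05,0,0,0,0,0],
    [0,0,0,0,0,0],
    [0,-0.04,0,0,0,0],
    [0,0,0,0,0,0],
    [0,0,0,0,0,0]
  ]
}}

```text
time_s: 22.85
tool_pos: [452.8, -76.7, 74.8]
ee_rot: [0.001, 1.0, 0.03, 0.001]
force: [-2.7, -2.2, 16.6]
opening: 0.445
grip_force: 52.5
```

{"fn": "step_arm", "kwargs": {
  "plan": [
    [0.05,0,0,0,0,0],
    [0,0,0,0,0,0],
    [0.05,0,0,0,0,0],
    [0,0,0,0,0,0],
    [0,0,0,0,0,0]
  ]
}}

```text
time_s: 23.27
tool_pos: [453.3, -76.6, 74.8]
ee_rot: [0.001, 1.0, 0.03, -0.0]
force: [-8.3, -4.2, 23.8]
opening: 0.443
grip_force: 53.1
```

{"fn": "step_arm", "kwargs": {
  "plan": [
    [0,0.04,0,0,0,0],
    [0,0,0,0,0,0],
    [0,0.04,0,0,0,0],
    [0,0,0,0,0,0],
    [0,0,0,0,0,0]
  ]
}}

```text
time_s: 23.68
tool_pos: [453.2, -77.0, 74.8]
ee_rot: [-0.001, 1.0, 0.029, -0.0]
force: [-6.5, 3.6, 25.6]
opening: 0.447
grip_force: 53.4
```

{"fn": "step_arm", "kwargs": {
  "plan": [
    [-0.05,0,0,0,0,0],
    [0,0,0,0,0,0],
    [-0.05,0,0,0,0,0],
    [0,0,0,0,0,0],
    [0,0,0,0,0,0]
  ]
}}

```text
time_s: 24.1
tool_pos: [452.7, -77.0, 74.8]
ee_rot: [-0.001, 1.0, 0.029, 0.001]
force: [-1.4, 7.6, 18.7]
opening: 0.44
grip_force: 52.8
```

```bash
python3 - <<'E'
from cell import r
from h import *
inhand(r,29,name="pics/w5.png")
import cv2;i=cv2.imread("pics/w5.png");cv2.imwrite("pics/w5c.png",cv2.resize(i[270:480,200:450],None,fx=3,fy=2.8)[:590])
E
```

```text
rim pts 5392 z med 27.4
tcp [452.7 -77.   74.8] opening 0.44 grip 52.8 offset [-1.33  0.62] hull x -20.9 18.9 resid [ 0.4  0.2  0.1  0.  -0.   0.4  0.  -0.1 -0.2  0.2  0.4 -0. ]
tool shift units [ 0.01 -0.03  0.  ] yaw now 3.33 tilt 0.17
```

View pics/w5c.png

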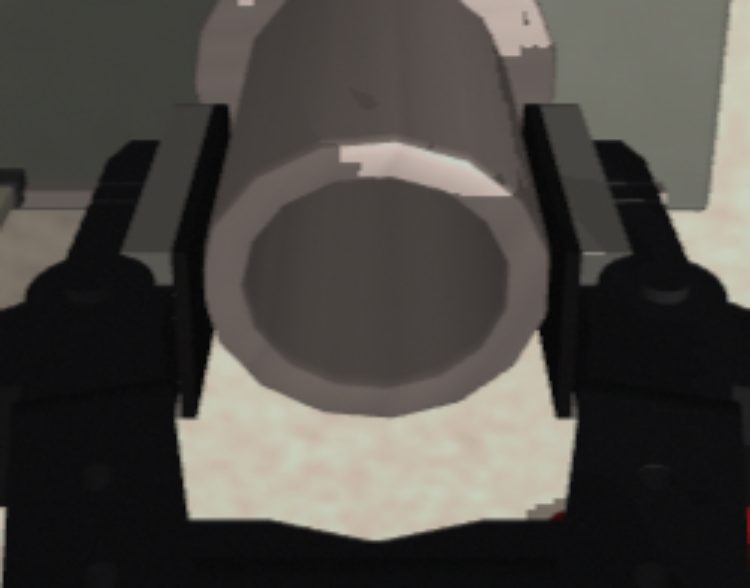

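The crop shows the sleeve upright in the jaws but does not show the foot hole. I'll look at the foot holes through the bores in the earlier wrist picture.

```bash
python3 - <<'E'
import cv2,numpy as np
i=cv2.imread("pics/w3.png")
a=cv2.resize(i[70:165,305:400],(390,390),interpolation=cv2.INTER_CUBIC);b=cv2.resize(i[25:120,175:270],(390,390),interpolation=cv2.INTER_CUBIC)
cv2.imwrite("pics/w3c.png",np.clip(np.hstack([b,a]).astype(float)*1.6,0,255).astype(np.uint8))
E
```

```text
(no output)
```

View pics/w3c.png

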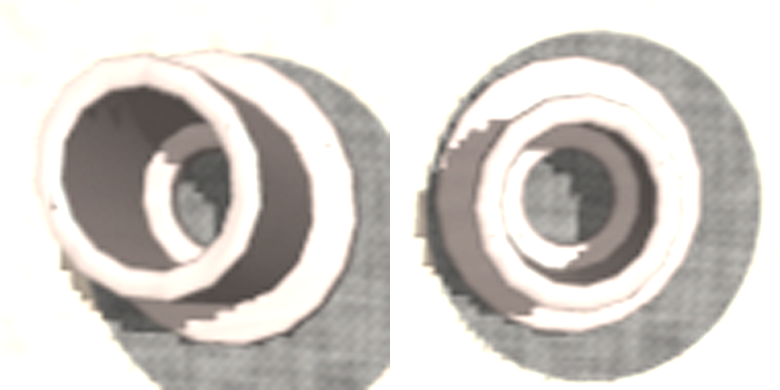

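The crop shows a wide ledge around the foot hole in both the 62 mm sleeve (left) and the non-fitting 46 mm sleeve (right). The 62 mm sleeve is too narrow as well, so it goes to the carton.

{"fn": "step_arm", "kwargs": {
  "plan": [
    [0,0,-0.1,0,0,0],
    [0,0,-0.8,0,0,0],
    [0,0,-0.9,0,0,0],
    [0,0,-0.9,0,0,0],
    [0,0,-0.6,0,0,0]
  ]
}}

```text
time_s: 24.57
tool_pos: [451.9, -78.0, 157.3]
ee_rot: [0.0, 1.0, 0.03, 0.001]
force: [0.4, 0.3, -1.5]
opening: 0.446
grip_force: 51.1
```

{"fn": "step_arm", "kwargs": {
  "plan": [
    [0,0.95,0,0,0,0],
    [0.1,0.95,0,0,0,0],
    [0.2,0.95,0,0,0,0],
    [0.2,0.95,0,0,0,0],
    [0.2,0.95,0,0,0,0]
  ]
}}

```text
time_s: 24.98
tool_pos: [475.8, -196.3, 155.5]
ee_rot: [-0.0, 1.0, 0.03, -0.0]
force: [0.9, -0.9, -2.0]
opening: 0.443
grip_force: 51.1
```

{"fn": "step_arm", "kwargs": {
  "plan": [
    [0.2,0.95,0,0,0,0],
    [0.2,0.95,0,0,0,0],
    [0.2,0.95,0,0,0,0],
    [0.2,0.95,0,0,0,0],
    [0.3,0.95,0,0,0,0]
  ]
}}

```text
time_s: 25.4
tool_pos: [509.9, -313.2, 155.1]
ee_rot: [-0.0, 1.0, 0.029, -0.001]
force: [-0.4, -0.2, -1.2]
opening: 0.446
grip_force: 51.1
```

{"fn": "step_arm", "kwargs": {
  "plan": [
    [0.3,0.95,0,0,0,0],
    [0.3,0.95,0,0,0,0],
    [0.3,0.95,0,0,0,0],
    [0.1,0.7,0,0,0,0],
    [0,0,0,0,0,0]
  ]
}}

```text
time_s: 25.82
tool_pos: [541.5, -403.5, 155.2]
ee_rot: [0.001, 1.0, 0.029, 0.001]
force: [1.3, -0.7, -2.0]
opening: 0.444
grip_force: 51.1
```

{"fn": "step_arm", "kwargs": {
  "plan": [
    [0,0,1,0,0,0],
    [0,0,1,0,0,0],
    [0,0,1,0,0,0],
    [0,0,0.8,0,0,0],
    [0,0,0,0,0,0]
  ]
}}

```text
time_s: 26.23
tool_pos: [537.3, -396.1, 55.6]
ee_rot: [-0.003, 1.0, 0.03, -0.003]
force: [-0.5, 0.1, -2.5]
opening: 0.444
grip_force: 51.0
```

{"fn": "step_arm", "kwargs": {
  "plan": [
    [0,0,0,0,0,0],
    [0,0,0,0,0,0],
    [0,0,0,0,0,0]
  ]
}}

```text
time_s: 26.48
tool_pos: [541.7, -400.1, 62.5]
ee_rot: [0.001, 1.0, 0.03, 0.001]
force: [0.1, -0.4, -1.3]
opening: 0.447
grip_force: 51.1
```

{"fn": "step_arm", "kwargs": {
  "plan": [
    [0,0,0.5,0,0,0],
    [0,0,0.45,0,0,0],
    [0,0,0,0,0,0],
    [0,0,0,0,0,0],
    [0,0,0,0,0,0]
  ]
}}

```text
time_s: 26.9
tool_pos: [540.2, -399.0, 36.4]
ee_rot: [-0.001, 1.0, 0.03, -0.0]
force: [-0.2, -0.3, -2.2]
opening: 0.441
grip_force: 50.3
```

{"fn": "step_arm", "kwargs": {
  "plan": [
    [0,0,0.04,0,0,0],
    [0,0,0,0,0,0],
    [0,0,0,0,0,0]
  ]
}}

```text
time_s: 27.15
tool_pos: [540.2, -399.0, 36.2]
ee_rot: [-0.0, 1.0, 0.03, -0.0]
force: [-2.5, 2.7, 3.6]
opening: 0.444
grip_force: 50.8
```

{"fn": "step_arm", "kwargs": {
  "plan": [
    [0,0,0,0,0,0],
    [0,0,0,0,0,0],
    [0,0,0,0,0,0],
    [0,0,0,0,0,0]
  ],
  "jaw": 0.43
}}

```text
time_s: 27.48
tool_pos: [540.8, -399.5, 36.0]
ee_rot: [0.0, 1.0, 0.03, 0.0]
force: [0.1, -0.3, 0.0]
opening: 0.569
grip_force: 0.0
```

{"fn": "step_arm", "kwargs": {
  "plan": [
    [0,0,-0.5,0,0,0],
    [0,0,-1,0,0,0],
    [0,0,-1,0,0,0],
    [0,0,-1,0,0,0],
    [0,0,-1,0,0,0]
  ]
}}

```text
time_s: 27.9
tool_pos: [540.7, -399.4, 150.6]
ee_rot: [0.0, 1.0, 0.03, 0.0]
force: [0.5, -0.1, -1.5]
opening: 0.571
grip_force: 0.0
```

{"fn": "step_arm", "kwargs": {
  "plan": [
    [0,0,-0.9,0,0,0],
    [0,0,-0.9,0,0,0],
    [0,0,-0.9,0,0,0],
    [0,0,-0.5,0,0,0],
    [0,0,0,0,0,0]
  ]
}}

```text
time_s: 28.32
tool_pos: [542.3, -400.8, 232.9]
ee_rot: [0.002, 1.0, 0.03, 0.003]
force: [-0.3, -0.0, 0.4]
opening: 0.572
grip_force: 0.0
```

```bash
python3 - <<'E'
from cell import r
from h import *
o=r.get_obs();W=cloud(r.capture("top"))
find(W,(460,-385),50,40);find(W,(541,-400),66,40)
for n,xy,h in(("78",(679,178),78),("94",(696,67),94)):find(W,xy,h,60)
go(o,(620,140,240))
E
```

```text
none 50 0
h 66 fit [ 538.7 -397.4] 18.7 enc [ 539.8 -396.8] 19.2 44
h 78 fit [679.9 178.2] 19.1 enc [679.7 177.9] 20.0 86
h 94 fit [696.9  67.4] 19.1 enc [697.2  67.7] 20.0 86
tool shift units [  4.38 -21.41  -0.37] yaw now 3.39 tilt 0.4
```

{"fn": "step_arm", "kwargs": {
  "plan": [
    [0.2,-1,0,0,0,0],
    [0.2,-1,0,0,0,0],
    [0.2,-1,0,0,0,0],
    [0.2,-1,0,0,0,0],
    [0.2,-1,0,0,0,0]
  ],
  "jaw": 0.2
}}

```text
time_s: 28.78
tool_pos: [557.1, -271.3, 226.4]
ee_rot: [-0.001, 1.0, 0.029, -0.001]
force: [0.7, 0.0, -0.7]
opening: 0.803
grip_force: 0.0
```

{"fn": "step_arm", "kwargs": {
  "plan": [
    [0.2,-1,0,0,0,0],
    [0.2,-1,0,0,0,0],
    [0.2,-1,0,0,0,0],
    [0.2,-1,0,0,0,0],
    [0.2,-1,0,0,0,0]
  ]
}}

```text
time_s: 29.2
tool_pos: [574.6, -145.2, 226.5]
ee_rot: [-0.001, 1.0, 0.03, -0.002]
force: [0.4, 0.2, 0.6]
opening: 0.802
grip_force: 0.0
```

{"fn": "step_arm", "kwargs": {
  "plan": [
    [0.2,-1,0,0,0,0],
    [0.2,-1,0,0,0,0],
    [0.2,-1,0,0,0,0],
    [0.2,-1,0,0,0,0],
    [0.2,-1,0,0,0,0]
  ]
}}

```text
time_s: 29.62
tool_pos: [592.1, -19.2, 226.5]
ee_rot: [-0.0, 1.0, 0.03, -0.002]
force: [0.6, -0.2, -0.4]
opening: 0.797
grip_force: 0.0
```

{"fn": "step_arm", "kwargs": {
  "plan": [
    [0.2,-1,0,0,0,0],
    [0.2,-1,0,0,0,0],
    [0.2,-1,0,0,0,0],
    [0.2,-1,0,0,0,0],
    [0.2,-1,0,0,0,0]
  ]
}}

```text
time_s: 30.03
tool_pos: [609.7, 106.9, 226.5]
ee_rot: [0.0, 1.0, 0.03, -0.002]
force: [1.0, 1.1, 0.6]
opening: 0.798
grip_force: 0.0
```

{"fn": "step_arm", "kwargs": {
  "plan": [
    [0.2,-0.8,0,0,0,0],
    [0.2,-0.6,0,0,0,0],
    [0,0,0,0,0,0],
    [0,0,0,0,0,0],
    [0,0,0,0,0,0]
  ]
}}

```text
time_s: 30.45
tool_pos: [618.3, 140.3, 227.7]
ee_rot: [0.0, 1.0, 0.03, -0.001]
force: [0.9, -0.5, -0.2]
opening: 0.803
grip_force: 0.0
```

```bash
python3 - <<'E'
from cell import r
from h import *
o=r.get_obs();print(o["tool_pos"],o["joint_positions"].round(2))
W=cloud(r.capture("wrist"),o)
a=find(W,(680,178),78);find(W,(697,67),94);go(o,(a[0],a[1],44));W=cloud(r.capture("top"))
find(W,(460,-385),50,60);find(W,(541,-400),66,40)
E
```

```text
[618.31852357 140.32634144 227.70257342] [ 0.11  0.41  1.44 -0.    1.3   1.63]
h 78 fit [680.1 178.8] 19.5 enc [680.1 178.8] 19.8 1232
h 94 fit [697.3  68.1] 19.6 enc [697.   68.1] 20.0 1460
tool shift units [ 2.57 -1.4   7.34] yaw now 3.38 tilt 0.11
h 50 fit [ 459.1 -383.3] 19.4 enc [ 458.8 -384. ] 20.3 84
h 66 fit [ 538.9 -398.2] 19.6 enc [ 539.6 -397.6] 20.7 89
```

{"fn": "step_arm", "kwargs": {
  "plan": [
    [0.86,-0.46,0,0,0,0],
    [0.86,-0.46,0,0,0,0],
    [0.84,-0.46,0,0,0,0],
    [0,0,0,0,0,0]
  ]
}}

```text
time_s: 30.88
tool_pos: [684.3, 180.2, 228.5]
ee_rot: [-0.001, 1.0, 0.029, 0.002]
force: [0.5, 0.9, -0.7]
opening: 0.803
grip_force: 0.0
```

{"fn": "step_arm", "kwargs": {
  "plan": [
    [0,0,1,0,0,0],
    [0,0,1,0,0,0],
    [0,0,1,0,0,0],
    [0,0,1,0,0,0],
    [0,0,1,0,0,0]
  ]
}}

```text
time_s: 31.3
tool_pos: [680.2, 178.0, 102.7]
ee_rot: [0.0, 1.0, 0.029, -0.0]
force: [0.1, -0.5, 0.0]
opening: 0.804
grip_force: 0.0
```

{"fn": "step_arm", "kwargs": {
  "plan": [
    [0,0,0.9,0,0,0],
    [0,0,0.9,0,0,0],
    [0,0,0.5,0,0,0],
    [0,0,0,0,0,0],
    [0,0,0,0,0,0]
  ]
}}

```text
time_s: 31.72
tool_pos: [680.3, 178.7, 46.0]
ee_rot: [0.0, 1.0, 0.029, -0.001]
force: [0.6, 0.9, 0.4]
opening: 0.798
grip_force: 0.0
```

{"fn": "step_arm", "kwargs": {
  "plan": [
    [0,0,0,0,0,0],
    [0,0,0,0,0,0],
    [0,0,0,0,0,0],
    [0,0,0,0,0,0],
    [0,0,0,0,0,0]
  ],
  "jaw": 1
}}

```text
time_s: 32.13
tool_pos: [682.2, 179.4, 48.3]
ee_rot: [-0.0, 1.0, 0.03, 0.002]
force: [-0.2, -1.7, 7.0]
opening: 0.461
grip_force: 49.9
```

{"fn": "step_arm", "kwargs": {
  "plan": [
    [0,0,-0.2,0,0,0],
    [0,0,-1,0,0,0],
    [0,0,-1,0,0,0],
    [0,0,-1,0,0,0],
    [0,0,-1,0,0,0]
  ]
}}

```text
time_s: 32.55
tool_pos: [680.2, 179.6, 152.3]
ee_rot: [-0.0, 1.0, 0.03, -0.0]
force: [0.8, -0.1, -2.5]
opening: 0.458
grip_force: 50.8
```

{"fn": "step_arm", "kwargs": {
  "plan": [
    [0,0,-0.6,0,0,0],
    [0,0,0,0,0,0],
    [0,0,0,0,0,0]
  ]
}}

```text
time_s: 32.8
tool_pos: [681.1, 179.6, 167.1]
ee_rot: [-0.0, 1.0, 0.03, 0.001]
force: [0.4, 0.7, -3.0]
opening: 0.461
grip_force: 50.8
```

```bash
python3 - <<'E'
from cell import r
from h import *
c=inhand(r,30);go(r.get_obs(),(451.5-c[0],-76.8,165))
E
```

```text
rim pts 5415 z med 28.2
tcp [681.1 179.6 167.1] opening 0.461 grip 50.8 offset [-1.63  0.64] hull x -21.7 18.4 resid [ 0.3  0.1  0.2  0.2  0.2 -0.1  0.4  0.2  0.4  0.3  0.1]
tool shift units [-9.71  9.68 -0.02] yaw now 3.4 tilt 0.12
tool shift units [-9.67  9.7   0.03] yaw now 3.4 tilt 0.05
```

{"fn": "step_arm", "kwargs": {
  "plan": [
    [-0.97,0.97,0,0,0,0],
    [-0.97,0.97,0,0,0,0],
    [-0.97,0.97,0,0,0,0],
    [-0.97,0.97,0,0,0,0],
    [-0.97,0.97,0,0,0,0]
  ]
}}

```text
time_s: 33.27
tool_pos: [563.9, 50.4, 163.9]
ee_rot: [-0.0, 1.0, 0.03, -0.002]
force: [0.2, -0.7, -1.7]
opening: 0.463
grip_force: 50.9
```

{"fn": "step_arm", "kwargs": {
  "plan": [
    [-0.97,0.97,0,0,0,0],
    [-0.97,0.97,0,0,0,0],
    [-0.97,0.97,0,0,0,0],
    [-0.97,0.97,0,0,0,0],
    [-0.95,0.97,0,0,0,0]
  ]
}}

```text
time_s: 33.68
tool_pos: [450.6, -77.3, 164.4]
ee_rot: [-0.001, 1.0, 0.03, -0.002]
force: [0.5, -0.3, -1.9]
opening: 0.458
grip_force: 50.9
```

{"fn": "step_arm", "kwargs": {
  "plan": [
    [0,0,0,0,0,0],
    [0,0,0,0,0,0],
    [0,0,0,0,0,0]
  ]
}}

```text
time_s: 33.93
tool_pos: [453.1, -76.7, 165.2]
ee_rot: [-0.001, 1.0, 0.029, -0.001]
force: [0.7, 0.2, -1.4]
opening: 0.459
grip_force: 51.1
```

```bash
python3 - <<'E'
from cell import r
from h import *
c=inhand(r,28);go(r.get_obs(),(451.5-c[0],-76.8,95))
E
```

```text
rim pts 6079 z med 28.1
tcp [453.1 -76.7 165.2] opening 0.459 grip 51.1 offset [-1.48  0.49] hull x -21.4 18.4 resid [ 0.1  0.2  0.3  0.   0.1  0.1  0.2 -0.   0.   0.4  0.2  0.1  0.   0.3
 -0.1  0.   0.1]
tool shift units [-0.   -0.02  0.  ] yaw now 3.33 tilt 0.09
tool shift units [-0.03  0.02  2.82] yaw now 3.39 tilt 0.06
```

{"fn": "step_arm", "kwargs": {
  "plan": [
    [0,0,0.9,0,0,0],
    [0,0,0.9,0,0,0],
    [0,0,0.7,0,0,0],
    [0,0,0,0,0,0],
    [0,0,0,0,0,0]
  ]
}}

```text
time_s: 34.4
tool_pos: [453.2, -75.9, 102.8]
ee_rot: [-0.001, 1.0, 0.03, -0.001]
force: [-0.3, 0.2, -0.5]
opening: 0.461
grip_force: 51.1
```

{"fn": "step_arm", "kwargs": {
  "plan": [
    [0,0,0.12,0,0,0],
    [0,0,0.1,0,0,0],
    [0,0,0,0,0,0],
    [0,0,0,0,0,0]
  ]
}}

```text
time_s: 34.73
tool_pos: [454.0, -77.0, 98.6]
ee_rot: [0.0, 1.0, 0.03, 0.001]
force: [-0.5, -0.2, -1.9]
opening: 0.462
grip_force: 51.1
```

{"fn": "step_arm", "kwargs": {
  "plan": [
    [0,0,0.06,0,0,0],
    [0,0,0.06,0,0,0],
    [0,0,0,0,0,0],
    [0,0,0,0,0,0]
  ]
}}

```text
time_s: 35.07
tool_pos: [453.4, -77.0, 95.1]
ee_rot: [-0.0, 1.0, 0.03, -0.0]
force: [0.4, 0.2, -2.2]
opening: 0.461
grip_force: 51.1
```

{"fn": "step_arm", "kwargs": {
  "plan": [
    [-0.02,0,0.06,0,0,0],
    [0,0,0.06,0,0,0],
    [0,0,0,0,0,0],
    [0,0,0,0,0,0]
  ]
}}

```text
time_s: 35.4
tool_pos: [452.8, -76.9, 91.9]
ee_rot: [-0.0, 1.0, 0.03, -0.0]
force: [-0.2, 0.4, -1.9]
opening: 0.457
grip_force: 51.1
```

{"fn": "step_arm", "kwargs": {
  "plan": [
    [0,0,0.06,0,0,0],
    [0,0,0.04,0,0,0],
    [0,0,0,0,0,0],
    [0,0,0,0,0,0]
  ]
}}

```text
time_s: 35.73
tool_pos: [452.9, -76.9, 89.5]
ee_rot: [-0.0, 1.0, 0.03, -0.0]
force: [0.7, -1.6, -1.1]
opening: 0.458
grip_force: 51.1
```

{"fn": "step_arm", "kwargs": {
  "plan": [
    [0,0,0.06,0,0,0],
    [0,0,0,0,0,0],
    [0,0,0,0,0,0]
  ]
}}

```text
time_s: 35.98
tool_pos: [452.9, -76.9, 88.0]
ee_rot: [-0.0, 1.0, 0.03, -0.0]
force: [-0.2, 0.6, -1.7]
opening: 0.458
grip_force: 51.1
```

Past the step with no force, so it fits. I'll continue slowly down to the plate.

{"fn": "step_arm", "kwargs": {
  "plan": [
    [0,0,0.12,0,0,0],
    [0,0,0.12,0,0,0],
    [0,0,0.12,0,0,0],
    [0,0,0.12,0,0,0],
    [0,0,0.1,0,0,0]
  ]
}}

```text
time_s: 36.4
tool_pos: [452.8, -76.9, 73.1]
ee_rot: [-0.0, 1.0, 0.03, -0.0]
force: [-0.4, 0.2, -2.2]
opening: 0.459
grip_force: 51.1
```

{"fn": "step_arm", "kwargs": {
  "plan": [
    [0,0,0.12,0,0,0],
    [0,0,0.12,0,0,0],
    [0,0,0.12,0,0,0],
    [0,0,0,0,0,0],
    [0,0,0,0,0,0]
  ]
}}

```text
time_s: 36.82
tool_pos: [452.8, -76.9, 64.3]
ee_rot: [-0.0, 1.0, 0.03, -0.0]
force: [-0.2, -1.1, -1.7]
opening: 0.462
grip_force: 51.1
```

{"fn": "step_arm", "kwargs": {
  "plan": [
    [0,0,0.06,0,0,0],
    [0,0,0,0,0,0],
    [0,0,0,0,0,0]
  ]
}}

```text
time_s: 37.07
tool_pos: [453.0, -77.0, 63.1]
ee_rot: [-0.0, 1.0, 0.03, 0.0]
force: [0.3, 0.5, -1.5]
opening: 0.46
grip_force: 51.1
```

{"fn": "step_arm", "kwargs": {
  "plan": [
    [0,0,0.06,0,0,0],
    [0,0,0,0,0,0],
    [0,0,0.06,0,0,0],
    [0,0,0,0,0,0],
    [0,0,0,0,0,0]
  ]
}}

```text
time_s: 37.48
tool_pos: [453.1, -77.1, 60.3]
ee_rot: [0.0, 1.0, 0.03, 0.0]
force: [-0.7, 0.1, 3.0]
opening: 0.46
grip_force: 51.3
```

{"fn": "step_arm", "kwargs": {
  "plan": [
    [0,0,0.03,0,0,0],
    [0,0,0,0,0,0],
    [0,0,0,0,0,0],
    [0,0,0,0,0,0]
  ]
}}

```text
time_s: 37.82
tool_pos: [453.3, -77.2, 60.1]
ee_rot: [0.0, 1.0, 0.03, 0.0]
force: [-3.4, -1.6, 11.8]
opening: 0.458
grip_force: 52.0
```

Foot on the plate, so the 78 mm sleeve fits. It goes to the grey tray.

{"fn": "step_arm", "kwargs": {
  "plan": [
    [0,0,-0.1,0,0,0],
    [0,0,-0.3,0,0,0],
    [0,0,-0.4,0,0,0],
    [0,0,-0.5,0,0,0],
    [0,0,-0.7,0,0,0]
  ]
}}

```text
time_s: 38.23
tool_pos: [452.0, -76.6, 109.2]
ee_rot: [-0.0, 1.0, 0.03, -0.001]
force: [0.0, 0.5, -2.2]
opening: 0.462
grip_force: 51.1
```

{"fn": "step_arm", "kwargs": {
  "plan": [
    [0,0,-0.9,0,0,0],
    [0,0,-0.9,0,0,0],
    [0,0,-0.9,0,0,0],
    [0,0,-0.5,0,0,0],
    [0,0,0,0,0,0]
  ]
}}

```text
time_s: 38.65
tool_pos: [454.9, -77.5, 192.2]
ee_rot: [0.001, 1.0, 0.03, 0.003]
force: [0.7, -0.2, -2.1]
opening: 0.462
grip_force: 51.1
```

{"fn": "step_arm", "kwargs": {
  "plan": [
    [0,-0.9,0,0,0,0],
    [0,-0.9,0,0,0,0],
    [0,-0.9,0,0,0,0],
    [0,-0.9,0,0,0,0],
    [0,-0.9,0,0,0,0]
  ]
}}

```text
time_s: 39.07
tool_pos: [445.2, 36.4, 188.3]
ee_rot: [-0.0, 1.0, 0.029, -0.001]
force: [0.1, -0.2, -2.1]
opening: 0.464
grip_force: 51.2
```

{"fn": "step_arm", "kwargs": {
  "plan": [
    [0.1,-0.9,0,0,0,0],
    [0.1,-0.9,0,0,0,0],
    [0.1,-0.9,0,0,0,0],
    [0.1,-0.9,0,0,0,0],
    [0.1,-0.9,0,0,0,0]
  ]
}}

```text
time_s: 39.48
tool_pos: [451.1, 149.4, 188.2]
ee_rot: [0.0, 1.0, 0.03, -0.001]
force: [0.8, -0.0, -1.1]
opening: 0.459
grip_force: 51.2
```

{"fn": "step_arm", "kwargs": {
  "plan": [
    [0.1,-0.9,0,0,0,0],
    [0.1,-0.9,0,0,0,0],
    [0.1,-0.9,0,0,0,0],
    [0.1,-0.9,0,0,0,0],
    [0,-0.9,0,0,0,0]
  ]
}}

```text
time_s: 39.9
tool_pos: [455.0, 262.2, 188.1]
ee_rot: [0.0, 1.0, 0.03, -0.001]
force: [0.1, -0.3, -2.2]
opening: 0.459
grip_force: 51.2
```

{"fn": "step_arm", "kwargs": {
  "plan": [
    [0,-0.9,0,0,0,0],
    [0,-0.9,0,0,0,0],
    [0,-0.9,0,0,0,0],
    [0,0,0,0,0,0],
    [0,0,0,0,0,0]
  ]
}}

```text
time_s: 40.32
tool_pos: [450.6, 329.1, 188.0]
ee_rot: [0.0, 1.0, 0.031, -0.001]
force: [-0.1, -0.9, -2.9]
opening: 0.458
grip_force: 51.2
```

```bash
python3 - <<'E'
from cell import r
from h import *
c=inhand(r,28);go(r.get_obs(),(449.4-c[0],331,52))
E
```

```text
rim pts 6061 z med 28.1
tcp [450.6 329.1 188. ] opening 0.458 grip 51.2 offset [-1.37  0.41] hull x -21.0 18.6 resid [ 0.2  0.2 -0.1  0.3  0.1  0.3  0.2  0.1 -0.1 -0.1  0.6  0.   0.3]
tool shift units [-0.9  16.19  0.02] yaw now 3.51 tilt 0.12
tool shift units [ 0.03 -0.12  5.45] yaw now 3.46 tilt 0.14
```

{"fn": "step_arm", "kwargs": {
  "plan": [
    [0,0,1,0,0,0],
    [0,0,1,0,0,0],
    [0,0,1,0,0,0],
    [0,0,1,0,0,0],
    [0,0,0.6,0,0,0]
  ]
}}

```text
time_s: 40.78
tool_pos: [449.9, 326.3, 71.7]
ee_rot: [0.001, 1.0, 0.029, -0.002]
force: [-0.4, 0.5, -2.4]
opening: 0.456
grip_force: 51.2
```

{"fn": "step_arm", "kwargs": {
  "plan": [
    [0,0,0.3,0,0,0],
    [0,0,0.2,0,0,0],
    [0,0,0,0,0,0],
    [0,0,0,0,0,0],
    [0,0,0,0,0,0]
  ]
}}

```text
time_s: 41.2
tool_pos: [452.3, 328.9, 62.9]
ee_rot: [-0.0, 1.0, 0.029, 0.001]
force: [0.6, -0.3, -2.6]
opening: 0.46
grip_force: 51.3
```

{"fn": "step_arm", "kwargs": {
  "plan": [
    [0,0,0.08,0,0,0],
    [0,0,0,0,0,0],
    [0,0,0,0,0,0]
  ]
}}

```text
time_s: 41.45
tool_pos: [451.7, 328.8, 60.3]
ee_rot: [-0.0, 1.0, 0.03, 0.0]
force: [-0.4, 0.2, -1.5]
opening: 0.463
grip_force: 51.3
```

{"fn": "step_arm", "kwargs": {
  "plan": [
    [0,0,0.15,0,0,0],
    [0,0,0.1,0,0,0],
    [0,0,0,0,0,0],
    [0,0,0,0,0,0]
  ]
}}

```text
time_s: 41.78
tool_pos: [451.2, 328.5, 53.3]
ee_rot: [0.0, 1.0, 0.03, -0.0]
force: [0.3, 0.8, -2.2]
opening: 0.462
grip_force: 51.3
```

{"fn": "step_arm", "kwargs": {
  "plan": [
    [0,0,0.08,0,0,0],
    [0,0,0,0,0,0],
    [0,0,0,0,0,0]
  ]
}}

```text
time_s: 42.03
tool_pos: [451.7, 328.7, 52.3]
ee_rot: [-0.0, 1.0, 0.03, 0.0]
force: [-0.6, -0.9, 5.0]
opening: 0.461
grip_force: 51.8
```

{"fn": "step_arm", "kwargs": {
  "plan": [
    [0,0,0,0,0,0],
    [0,0,0,0,0,0],
    [0,0,0,0,0,0],
    [0,0,0,0,0,0]
  ],
  "jaw": 0.43
}}

```text
time_s: 42.37
tool_pos: [451.6, 328.7, 51.6]
ee_rot: [-0.0, 1.0, 0.03, 0.0]
force: [-0.1, 0.3, 0.5]
opening: 0.566
grip_force: 0.0
```

{"fn": "step_arm", "kwargs": {
  "plan": [
    [0,0,-0.5,0,0,0],
    [0,0,-1,0,0,0],
    [0,0,-1,0,0,0],
    [0,0,-1,0,0,0],
    [0,0,-1,0,0,0]
  ]
}}

```text
time_s: 42.78
tool_pos: [451.2, 328.5, 165.0]
ee_rot: [0.0, 1.0, 0.03, -0.0]
force: [-0.4, 0.0, 0.5]
opening: 0.571
grip_force: 0.0
```

{"fn": "step_arm", "kwargs": {
  "plan": [
    [0,0,-0.9,0,0,0],
    [0,0,-0.9,0,0,0],
    [0,0,-0.9,0,0,0],
    [0,0,-0.2,0,0,0],
    [0,0,0,0,0,0]
  ]
}}

```text
time_s: 43.2
tool_pos: [452.6, 329.3, 238.3]
ee_rot: [-0.001, 1.0, 0.03, 0.002]
force: [0.3, -0.2, -0.1]
opening: 0.574
grip_force: 0.0
```

```bash
python3 - <<'E'
from cell import r
from h import *
o=r.get_obs();print(o["tool_pos"]);W=cloud(r.capture("top"))
find(W,(449,331),82,60);find(W,(697,67),94,60)
go(o,(635,50,240))
E
```

```text
[452.56261884 329.29640064 238.33845697]
h 82 fit [449.5 326.6] 18.8 enc [449.2 327.5] 20.2 76
h 94 fit [697.1  67.6] 19.1 enc [697.4  66.9] 20.2 90
tool shift units [ 6.62 11.58 -0.06] yaw now 3.39 tilt 0.23
```

{"fn": "step_arm", "kwargs": {
  "plan": [
    [0.55,0.96,0,0,0,0],
    [0.55,0.96,0,0,0,0],
    [0.55,0.96,0,0,0,0],
    [0.55,0.96,0,0,0,0],
    [0.55,0.96,0,0,0,0]
  ],
  "jaw": 0.2
}}

```text
time_s: 43.67
tool_pos: [526.5, 211.5, 234.3]
ee_rot: [0.0, 1.0, 0.03, -0.002]
force: [-0.2, 0.6, -0.1]
opening: 0.803
grip_force: 0.0
```

{"fn": "step_arm", "kwargs": {
  "plan": [
    [0.55,0.96,0,0,0,0],
    [0.55,0.96,0,0,0,0],
    [0.55,0.96,0,0,0,0],
    [0.55,0.96,0,0,0,0],
    [0.55,0.96,0,0,0,0]
  ]
}}

```text
time_s: 44.08
tool_pos: [602.2, 95.9, 234.1]
ee_rot: [-0.0, 1.0, 0.03, -0.002]
force: [0.2, -0.1, -0.4]
opening: 0.8
grip_force: 0.0
```

{"fn": "step_arm", "kwargs": {
  "plan": [
    [0.55,0.96,0,0,0,0],
    [0.55,0.96,0,0,0,0],
    [0,0,0,0,0,0],
    [0,0,0,0,0,0],
    [0,0,0,0,0,0]
  ]
}}

```text
time_s: 44.5
tool_pos: [631.9, 51.2, 234.7]
ee_rot: [-0.0, 1.0, 0.029, -0.002]
force: [-0.3, 0.5, -0.9]
opening: 0.802
grip_force: 0.0
```

```bash
python3 - <<'E'
from cell import r
from h import *
o=r.get_obs();print(o["tool_pos"])
c=r.capture("wrist");cv2.imwrite("pics/w6.png",c["image"])
a=find(cloud(c,o),(697,68),94);go(o,(a[0],a[1]-.6,60))
E
```

```text
[631.90995141  51.19998311 234.67676669]
h 94 fit [697.3  67.9] 19.6 enc [697.3  67.9] 19.8 1307
tool shift units [ 2.67 -0.48  6.98] yaw now 3.36 tilt 0.21
```

View pics/w6.png

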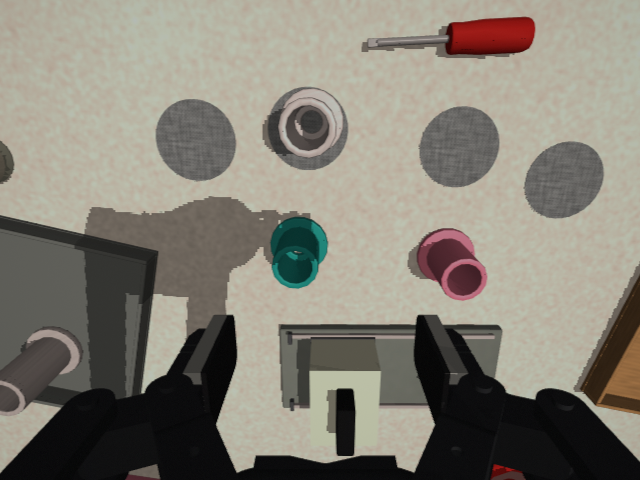

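The tallest sleeve's rim is at (310,122), standing alone. The 78 mm sleeve stands in the grey tray at (40,370), and the driver is undisturbed at the top.

{"fn": "step_arm", "kwargs": {
  "plan": [
    [0.9,-0.16,0,0,0,0],
    [0.9,-0.16,0,0,0,0],
    [0.86,-0.16,0,0,0,0],
    [0,0,0,0,0,0]
  ]
}}

```text
time_s: 44.88
tool_pos: [701.6, 69.1, 236.0]
ee_rot: [-0.0, 1.0, 0.031, 0.001]
force: [1.1, -0.6, 0.4]
opening: 0.798
grip_force: 0.0
```

{"fn": "step_arm", "kwargs": {
  "plan": [
    [0,0,1,0,0,0],
    [0,0,1,0,0,0],
    [0,0,1,0,0,0],
    [0,0,1,0,0,0],
    [0,0,1,0,0,0]
  ]
}}

```text
time_s: 45.3
tool_pos: [697.3, 68.1, 110.4]
ee_rot: [-0.0, 1.0, 0.03, -0.001]
force: [-0.8, -0.6, -0.3]
opening: 0.802
grip_force: 0.0
```

{"fn": "step_arm", "kwargs": {
  "plan": [
    [0,0,0.9,0,0,0],
    [0,0,0.6,0,0,0],
    [0,0,0.4,0,0,0],
    [0,0,0,0,0,0],
    [0,0,0,0,0,0]
  ]
}}

```text
time_s: 45.72
tool_pos: [698.2, 67.5, 64.0]
ee_rot: [-0.0, 1.0, 0.03, -0.0]
force: [0.7, -0.2, 0.6]
opening: 0.799
grip_force: 0.0
```

{"fn": "step_arm", "kwargs": {
  "plan": [
    [0,0,0,0,0,0],
    [0,0,0,0,0,0],
    [0,0,0,0,0,0],
    [0,0,0,0,0,0],
    [0,0,0,0,0,0]
  ],
  "jaw": 1
}}

```text
time_s: 46.13
tool_pos: [700.1, 67.0, 66.0]
ee_rot: [-0.0, 1.0, 0.03, 0.001]
force: [-0.9, 2.3, 6.1]
opening: 0.456
grip_force: 50.3
```

{"fn": "step_arm", "kwargs": {
  "plan": [
    [0,0,-0.2,0,0,0],
    [0,0,-1,0,0,0],
    [0,0,-1,0,0,0],
    [0,0,-1,0,0,0],
    [0,0,-1,0,0,0]
  ]
}}

```text
time_s: 46.55
tool_pos: [698.4, 66.7, 170.2]
ee_rot: [-0.0, 1.0, 0.03, -0.0]
force: [0.0, 0.2, -2.0]
opening: 0.457
grip_force: 50.8
```

{"fn": "step_arm", "kwargs": {
  "plan": [
    [0,0,-0.6,0,0,0],
    [0,0,0,0,0,0],
    [0,0,0,0,0,0]
  ]
}}

```text
time_s: 46.8
tool_pos: [699.3, 66.7, 184.9]
ee_rot: [0.0, 1.0, 0.03, 0.001]
force: [-0.1, 0.5, -2.0]
opening: 0.454
grip_force: 50.8
```

```bash
python3 - <<'E'
from cell import r
from h import *
c=inhand(r,30);go(r.get_obs(),(451.5-c[0],-76.8,175))
E
```

```text
rim pts 3482 z med 26.7
tcp [699.3  66.7 184.9] opening 0.454 grip 50.8 offset [-1.83  0.51] hull x -21.3 17.6 resid [-0.3 -0.6 -0.5 -0.4 -0.2 -0.1 -0.3 -0.2 -0.1 -0.3 -0.2 -0.4  0.1]
tool shift units [-10.16   5.13  -0.02] yaw now 3.38 tilt 0.11
tool shift units [-10.12   5.15   0.34] yaw now 3.39 tilt 0.06
```

{"fn": "step_arm", "kwargs": {
  "plan": [
    [-0.92,0.47,0,0,0,0],
    [-0.92,0.47,0,0,0,0],
    [-0.92,0.47,0,0,0,0],
    [-0.92,0.47,0,0,0,0],
    [-0.92,0.47,0,0,0,0]
  ]
}}

```text
time_s: 47.27
tool_pos: [584.8, 1.0, 181.7]
ee_rot: [-0.0, 1.0, 0.03, -0.002]
force: [-0.0, -0.1, -1.6]
opening: 0.453
grip_force: 50.8
```

{"fn": "step_arm", "kwargs": {
  "plan": [
    [-0.92,0.47,0,0,0,0],
    [-0.92,0.47,0,0,0,0],
    [-0.92,0.47,0,0,0,0],
    [-0.92,0.47,0,0,0,0],
    [-0.92,0.47,0,0,0,0]
  ]
}}

```text
time_s: 47.68
tool_pos: [473.5, -64.1, 182.2]
ee_rot: [-0.001, 1.0, 0.03, -0.002]
force: [-0.7, -0.3, -2.1]
opening: 0.456
grip_force: 50.8
```

{"fn": "step_arm", "kwargs": {
  "plan": [
    [-0.92,0.46,0,0,0,0],
    [0,0,0,0,0,0],
    [0,0,0,0,0,0],
    [0,0,0,0,0,0]
  ]
}}

```text
time_s: 48.02
tool_pos: [453.9, -76.8, 183.3]
ee_rot: [-0.0, 1.0, 0.029, -0.0]
force: [0.5, 0.2, -1.8]
opening: 0.456
grip_force: 50.9
```

```bash
python3 - <<'E'
from cell import r
from h import *
c=inhand(r,28);go(r.get_obs(),(451.5-c[0],-76.8,110))
E
```

```text
rim pts 5244 z med 26.3
tcp [453.9 -76.8 183.3] opening 0.456 grip 50.9 offset [-2.16  0.48] hull x -22.6 18.2 resid [ 0.6  0.3  0.4 -0.1  0.   0.4  0.7  0.7 -0.  -0.1  0.   0.1  0.2]
tool shift units [-0.01 -0.02  0.  ] yaw now 3.35 tilt 0.06
tool shift units [-0.03  0.    2.94] yaw now 3.39 tilt 0.03
```

{"fn": "step_arm", "kwargs": {
  "plan": [
    [-0.01,0,0.9,0,0,0],
    [0,0,0.9,0,0,0],
    [0,0,0.6,0,0,0],
    [0,0,0.1,0,0,0],
    [0,0,0,0,0,0]
  ]
}}

```text
time_s: 48.48
tool_pos: [453.6, -76.3, 120.5]
ee_rot: [-0.001, 1.0, 0.03, -0.001]
force: [-0.1, -0.1, -1.8]
opening: 0.455
grip_force: 50.9
```

{"fn": "step_arm", "kwargs": {
  "plan": [
    [0,0,0.06,0,0,0],
    [0,0,0,0,0,0],
    [0,0,0,0,0,0],
    [0,0,0,0,0,0]
  ]
}}

```text
time_s: 48.82
tool_pos: [454.4, -77.1, 120.8]
ee_rot: [0.0, 1.0, 0.03, 0.001]
force: [0.4, 0.4, -1.6]
opening: 0.458
grip_force: 50.9
```

{"fn": "step_arm", "kwargs": {
  "plan": [
    [0,0,0.1,0,0,0],
    [0,0,0.06,0,0,0],
    [0,0,0,0,0,0],
    [0,0,0,0,0,0]
  ]
}}

```text
time_s: 49.15
tool_pos: [453.6, -76.9, 116.0]
ee_rot: [-0.0, 1.0, 0.03, -0.0]
force: [-0.7, 0.4, -1.2]
opening: 0.457
grip_force: 50.9
```

{"fn": "step_arm", "kwargs": {
  "plan": [
    [0,0,0.1,0,0,0],
    [0,0,0.06,0,0,0],
    [0,0,0,0,0,0],
    [0,0,0,0,0,0]
  ]
}}

```text
time_s: 49.48
tool_pos: [453.5, -76.9, 111.9]
ee_rot: [-0.0, 1.0, 0.03, -0.0]
force: [-0.5, -0.2, -1.6]
opening: 0.459
grip_force: 50.9
```

{"fn": "step_arm", "kwargs": {
  "plan": [
    [0,0,0.06,0,0,0],
    [0,0,0.06,0,0,0],
    [0,0,0,0,0,0],
    [0,0,0,0,0,0]
  ]
}}

```text
time_s: 49.82
tool_pos: [453.6, -76.9, 108.9]
ee_rot: [-0.0, 1.0, 0.03, -0.0]
force: [-0.3, 1.0, -1.8]
opening: 0.459
grip_force: 50.9
```

{"fn": "step_arm", "kwargs": {
  "plan": [
    [0,0,0.06,0,0,0],
    [0,0,0,0,0,0],
    [0,0,0,0,0,0],
    [0,0,0,0,0,0]
  ]
}}

```text
time_s: 50.15
tool_pos: [454.0, -77.0, 107.9]
ee_rot: [0.0, 1.0, 0.03, 0.0]
force: [-0.5, 0.3, 4.9]
opening: 0.459
grip_force: 51.4
```

```bash
python3 - <<'E'
import cv2,numpy as np
i=cv2.imread("pics/w6.png")
b=cv2.resize(i[80:170,265:355],(590,590),interpolation=cv2.INTER_CUBIC)
cv2.imwrite("pics/w6c.png",np.clip(b.astype(float)*1.6,0,255).astype(np.uint8))
E
```

```text
(no output)
```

View pics/w6c.png

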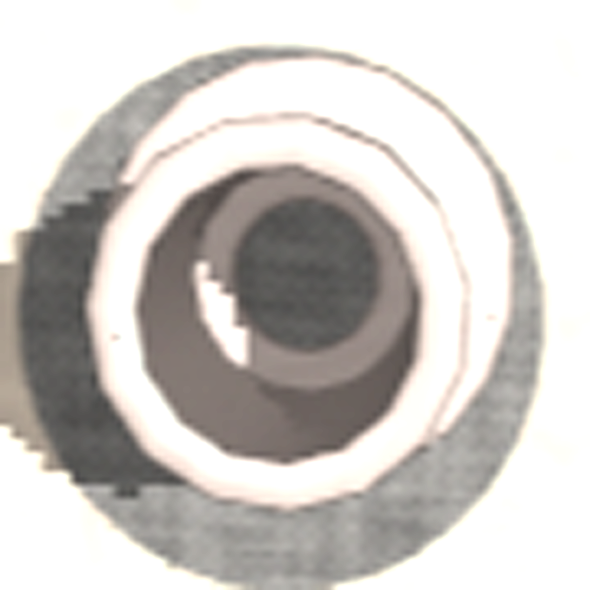

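The ledge around the 94 mm sleeve's foot hole is wide: about 20 mm of hole in the 29 mm bore. It stops on the step, so after a short hold it goes to the carton.

{"fn": "step_arm", "kwargs": {
  "plan": [
    [0,0,0.02,0,0,0],
    [0,0,0,0,0,0],
    [0,0,0,0,0,0],
    [0,0,0,0,0,0],
    [0,0,0,0,0,0]
  ]
}}

```text
time_s: 50.57
tool_pos: [454.2, -77.0, 107.8]
ee_rot: [0.0, 1.0, 0.03, 0.001]
force: [-1.2, 0.6, 10.3]
opening: 0.458
grip_force: 52.0
```

{"fn": "step_arm", "kwargs": {
  "plan": [
    [0,0,-0.1,0,0,0],
    [0,0,-0.7,0,0,0],
    [0,0,-0.9,0,0,0],
    [0,0,-0.9,0,0,0],
    [0,0,-0.8,0,0,0]
  ]
}}

```text
time_s: 50.98
tool_pos: [453.4, -76.8, 192.8]
ee_rot: [-0.0, 1.0, 0.03, -0.0]
force: [1.3, 0.7, -0.9]
opening: 0.454
grip_force: 51.0
```

{"fn": "step_arm", "kwargs": {
  "plan": [
    [0,0.95,0,0,0,0],
    [0.2,0.95,0,0,0,0],
    [0.2,0.95,0,0,0,0],
    [0.2,0.95,0,0,0,0],
    [0.2,0.95,0,0,0,0]
  ]
}}

```text
time_s: 51.4
tool_pos: [480.5, -195.2, 191.7]
ee_rot: [-0.0, 1.0, 0.03, -0.0]
force: [0.2, -0.5, -2.9]
opening: 0.455
grip_force: 51.0
```

{"fn": "step_arm", "kwargs": {
  "plan": [
    [0.2,0.95,0,0,0,0],
    [0.2,0.95,0,0,0,0],
    [0.2,0.95,0,0,0,0],
    [0.2,0.95,0,0,0,0],
    [0.2,0.95,0,0,0,0]
  ]
}}

```text
time_s: 51.82
tool_pos: [512.4, -312.3, 191.3]
ee_rot: [-0.0, 1.0, 0.029, -0.0]
force: [0.1, -1.1, -2.3]
opening: 0.458
grip_force: 51.0
```

{"fn": "step_arm", "kwargs": {
  "plan": [
    [0,0,0,0,0,0],
    [0,0,0,0,0,0],
    [0,0,0,0,0,0]
  ]
}}

```text
time_s: 52.07
tool_pos: [511.9, -310.5, 191.3]
ee_rot: [-0.001, 1.0, 0.029, -0.001]
force: [-0.1, -0.2, -2.4]
opening: 0.462
grip_force: 51.1
```

```bash
python3 - <<'E'
from cell import r
from h import *
c=inhand(r,28);go(r.get_obs(),(513-c[0],-313,70))
E
```

```text
rim pts 5230 z med 26.3
tcp [ 511.9 -310.5  191.3] opening 0.462 grip 51.1 offset [-2.13  0.19] hull x -22.2 18.0 resid [ 0.3  0.2  0.1  0.2  0.1  0.2 -0.1  0.3  0.4  0.3  0.2  0.1 -0.1  0.3]
tool shift units [-1.78 -9.49  0.02] yaw now 3.37 tilt 0.14
tool shift units [0.13 0.13 4.86] yaw now 3.4 tilt 0.13
```

{"fn": "step_arm", "kwargs": {
  "plan": [
    [0.1,0.1,0.9,0,0,0],
    [0,0,1,0,0,0],
    [0,0,1,0,0,0],
    [0,0,0.9,0,0,0],
    [0,0,0.5,0,0,0]
  ]
}}

```text
time_s: 52.53
tool_pos: [513.6, -311.2, 82.0]
ee_rot: [-0.001, 1.0, 0.03, -0.002]
force: [-0.4, -0.1, -2.1]
opening: 0.455
grip_force: 51.1
```

{"fn": "step_arm", "kwargs": {
  "plan": [
    [0,0,0.1,0,0,0],
    [0,0,0,0,0,0],
    [0,0,0,0,0,0],
    [0,0,0,0,0,0]
  ]
}}

```text
time_s: 52.87
tool_pos: [516.2, -314.0, 83.4]
ee_rot: [0.001, 1.0, 0.03, 0.001]
force: [0.2, 0.4, -0.8]
opening: 0.454
grip_force: 51.1
```

{"fn": "step_arm", "kwargs": {
  "plan": [
    [0,0,0,0,0,0],
    [0,0,0,0,0,0],
    [0,0,0,0,0,0]
  ]
}}

```text
time_s: 53.12
tool_pos: [515.7, -313.9, 82.8]
ee_rot: [0.0, 1.0, 0.03, 0.0]
force: [0.4, 0.3, -2.4]
opening: 0.454
grip_force: 51.1
```

{"fn": "step_arm", "kwargs": {
  "plan": [
    [0,0,0.25,0,0,0],
    [0,0,0.2,0,0,0],
    [0,0,0,0,0,0],
    [0,0,0,0,0,0]
  ]
}}

```text
time_s: 53.45
tool_pos: [515.0, -313.5, 70.2]
ee_rot: [-0.0, 1.0, 0.03, -0.0]
force: [-0.2, -0.3, -2.7]
opening: 0.455
grip_force: 51.1
```

{"fn": "step_arm", "kwargs": {
  "plan": [
    [0,0,0.06,0,0,0],
    [0,0,0,0,0,0],
    [0,0,0,0,0,0]
  ]
}}

```text
time_s: 53.7
tool_pos: [515.2, -313.5, 70.0]
ee_rot: [-0.0, 1.0, 0.03, -0.0]
force: [-3.1, 2.0, 7.4]
opening: 0.456
grip_force: 51.9
```

{"fn": "step_arm", "kwargs": {
  "plan": [
    [0,0,0,0,0,0],
    [0,0,0,0,0,0],
    [0,0,0,0,0,0],
    [0,0,0,0,0,0]
  ],
  "jaw": 0.43
}}

```text
time_s: 54.03
tool_pos: [515.3, -313.7, 69.1]
ee_rot: [-0.0, 1.0, 0.03, -0.0]
force: [0.1, 1.1, 0.2]
opening: 0.566
grip_force: 0.0
```

{"fn": "step_arm", "kwargs": {
  "plan": [
    [0,0,-0.5,0,0,0],
    [0,0,-1,0,0,0],
    [0,0,-1,0,0,0],
    [0,0,-1,0,0,0],
    [0,0,-1,0,0,0]
  ]
}}

```text
time_s: 54.45
tool_pos: [515.1, -313.5, 182.7]
ee_rot: [-0.0, 1.0, 0.03, -0.0]
force: [-0.3, -0.5, 0.5]
opening: 0.57
grip_force: 0.0
```

{"fn": "step_arm", "kwargs": {
  "plan": [
    [0,0,-0.9,0,0,0],
    [0,0,-0.5,0,0,0],
    [0,0,0,0,0,0],
    [0,0,0,0,0,0]
  ]
}}

```text
time_s: 54.78
tool_pos: [515.6, -313.9, 217.1]
ee_rot: [0.0, 1.0, 0.03, 0.001]
force: [-0.2, 0.7, -1.1]
opening: 0.57
grip_force: 0.0
```

```bash
python3 - <<'E'
from cell import r
from h import *
o=r.get_obs();print(o["tool_pos"]);W=cloud(r.capture("top"))
find(W,(513,-313),98,40);find(W,(541,-400),66,40);find(W,(449,328),82,60)
go(o,(445.4,22.5,160))
E
```

```text
[ 515.56595936 -313.90268554  217.08593701]
none 98 3
none 66 0
h 82 fit [449.4 326.7] 19.3 enc [449.7 326.3] 20.1 89
tool shift units [ -2.01 -13.6    2.27] yaw now 3.39 tilt 0.07
```

{"fn": "step_arm", "kwargs": {
  "plan": [
    [-0.14,-0.97,0,0,0,0],
    [-0.14,-0.97,0,0,0,0],
    [-0.14,-0.97,0,0,0,0],
    [-0.14,-0.97,0,0,0,0],
    [-0.14,-0.97,0,0,0,0]
  ]
}}

```text
time_s: 55.25
tool_pos: [489.1, -192.1, 214.8]
ee_rot: [-0.001, 1.0, 0.029, -0.002]
force: [0.5, -0.2, -0.4]
opening: 0.573
grip_force: 0.0
```

{"fn": "step_arm", "kwargs": {
  "plan": [
    [-0.14,-0.97,0,0,0,0],
    [-0.14,-0.97,0,0,0,0],
    [-0.14,-0.97,0,0,0,0],
    [-0.14,-0.97,0,0,0,0],
    [-0.14,-0.97,0,0,0,0]
  ]
}}

```text
time_s: 55.67
tool_pos: [464.4, -72.3, 215.1]
ee_rot: [-0.001, 1.0, 0.029, -0.002]
force: [-1.3, 0.8, -0.1]
opening: 0.568
grip_force: 0.0
```

{"fn": "step_arm", "kwargs": {
  "plan": [
    [-0.15,-0.97,0,0,0,0],
    [-0.15,-0.97,0,0,0,0],
    [-0.15,-0.97,0,0,0,0],
    [-0.15,-0.97,0,0,0,0],
    [0,0,0,0,0,0]
  ]
}}

```text
time_s: 56.08
tool_pos: [442.4, 25.6, 215.0]
ee_rot: [-0.001, 1.0, 0.031, -0.002]
force: [-0.5, -0.0, 0.3]
opening: 0.573
grip_force: 0.0
```

{"fn": "step_arm", "kwargs": {
  "plan": [
    [0,0,0.8,0,0,0],
    [0,0,0.8,0,0,0],
    [0,0,0.5,0,0,0],
    [0,0,0,0,0,0],
    [0,0,0,0,0,0]
  ]
}}

```text
time_s: 56.5
tool_pos: [444.1, 22.0, 163.0]
ee_rot: [-0.0, 1.0, 0.03, -0.002]
force: [-0.1, 1.1, -0.3]
opening: 0.571
grip_force: 0.0
```

```bash
python3 - <<'E'
from cell import r
from h import *
o=r.get_obs();print(o["tool_pos"]);c=r.capture("top");W=cloud(c);cv2.imwrite("pics/t2.png",c["image"])
find(W,(513,-313),98,40);find(W,(541,-400),66,40);find(W,(459,-384),50,40);find(W,(449,328),82,60)
go(o,(445.4,22.8,77))
E
```

```text
[444.07834025  22.01636312 163.0329513 ]
h 98 fit [ 512.3 -312.5] 19.2 enc [ 512.3 -312.3] 19.8 90
h 66 fit [ 538.6 -398.3] 19.2 enc [ 538.3 -398.5] 19.9 88
h 50 fit [ 459.3 -382.8] 19.2 enc [ 459.6 -382.6] 19.8 85
h 82 fit [449.8 327.1] 19.2 enc [449.  327.6] 20.5 88
tool shift units [ 0.07 -0.03  3.44] yaw now 3.38 tilt 0.22
```

{"fn": "step_arm", "kwargs": {
  "plan": [
    [0.05,-0.03,0.9,0,0,0],
    [0,0,0.9,0,0,0],
    [0,0,0.9,0,0,0],
    [0,0,0.6,0,0,0],
    [0,0,0,0,0,0]
  ]
}}

```text
time_s: 56.97
tool_pos: [445.3, 23.0, 80.2]
ee_rot: [-0.0, 1.0, 0.029, -0.002]
force: [-0.8, -0.1, 0.8]
opening: 0.575
grip_force: 0.0
```

{"fn": "step_arm", "kwargs": {
  "plan": [
    [0,0,0,0,0,0],
    [0,0,0,0,0,0],
    [0,0,0,0,0,0]
  ]
}}

```text
time_s: 57.22
tool_pos: [447.8, 22.9, 83.1]
ee_rot: [0.0, 1.0, 0.03, 0.001]
force: [0.7, -0.1, -0.2]
opening: 0.571
grip_force: 0.0
```

{"fn": "step_arm", "kwargs": {
  "plan": [
    [0,0,0,0,0,0],
    [0,0,0,0,0,0],
    [0,0,0,0,0,0],
    [0,0,0,0,0,0],
    [0,0,0,0,0,0]
  ],
  "jaw": 1
}}

```text
time_s: 57.63
tool_pos: [447.1, 22.8, 82.6]
ee_rot: [0.0, 1.0, 0.03, 0.001]
force: [-1.9, -1.3, 8.2]
opening: 0.172
grip_force: 49.8
```

{"fn": "step_arm", "kwargs": {
  "plan": [
    [0,0,0,0,0,0],
    [0,0,0,0,0,0],
    [0,0,0,0,0,0],
    [0,0,0,0,0,0]
  ]
}}

```text
time_s: 57.97
tool_pos: [447.1, 22.8, 82.7]
ee_rot: [0.0, 1.0, 0.03, 0.001]
force: [-1.0, -1.5, 8.0]
opening: 0.174
grip_force: 49.9
```

{"fn": "step_arm", "kwargs": {
  "plan": [
    [0,0.5,0,0,0,0],
    [0,0.5,0,0,0,0],
    [0,0.5,0,0,0,0],
    [0,0.5,0,0,0,0],
    [0,0.5,0,0,0,0]
  ]
}}

```text
time_s: 58.38
tool_pos: [450.6, -39.6, 82.6]
ee_rot: [-0.0, 1.0, 0.029, 0.001]
force: [-1.6, 3.2, 7.5]
opening: 0.169
grip_force: 50.0
```

{"fn": "step_arm", "kwargs": {
  "plan": [
    [0,0.5,0,0,0,0],
    [0,0.4,0,0,0,0],
    [0,0.3,0,0,0,0],
    [0,0.15,0,0,0,0],
    [0,0,0,0,0,0]
  ]
}}

```text
time_s: 58.8
tool_pos: [452.6, -74.0, 82.6]
ee_rot: [0.0, 1.0, 0.029, 0.0]
force: [-1.8, -1.6, 7.7]
opening: 0.176
grip_force: 50.0
```

{"fn": "step_arm", "kwargs": {
  "plan": [
    [0,0,0,0,0,0],
    [0,0,0,0,0,0],
    [0,0,0,0,0,0]
  ]
}}

```text
time_s: 59.05
tool_pos: [452.6, -73.5, 82.7]
ee_rot: [0.0, 1.0, 0.03, 0.0]
force: [-1.6, -2.1, 7.9]
opening: 0.172
grip_force: 49.9
```

Another 3 mm or so, gently, until it meets the stop. Then release and back off.

{"fn": "step_arm", "kwargs": {
  "plan": [
    [0,0.08,0,0,0,0],
    [0,0,0,0,0,0],
    [0,0.05,0,0,0,0],
    [0,0,0,0,0,0],
    [0,0,0,0,0,0]
  ]
}}

```text
time_s: 59.47
tool_pos: [452.7, -76.3, 82.6]
ee_rot: [0.0, 1.0, 0.03, 0.0]
force: [-1.7, 0.3, 7.8]
opening: 0.174
grip_force: 50.0
```

{"fn": "step_arm", "kwargs": {
  "plan": [
    [0,0,0,0,0,0],
    [0,0,0,0,0,0],
    [0,0,0,0,0,0],
    [0,0,0,0,0,0],
    [0,0,0,0,0,0]
  ],
  "jaw": 0.3
}}

```text
time_s: 59.88
tool_pos: [452.4, -76.2, 81.7]
ee_rot: [-0.0, 1.0, 0.03, -0.0]
force: [-0.6, -0.3, 0.6]
opening: 0.701
grip_force: 0.0
```

{"fn": "step_arm", "kwargs": {
  "plan": [
    [0,0,-0.8,0,0,0],
    [0,0,-1,0,0,0],
    [0,0,-1,0,0,0],
    [0,0,-1,0,0,0],
    [0,0,-1,0,0,0]
  ]
}}

```text
time_s: 60.3
tool_pos: [452.0, -76.1, 202.8]
ee_rot: [-0.0, 1.0, 0.03, -0.0]
force: [1.3, -0.4, 0.4]
opening: 0.698
grip_force: 0.0
```

{"fn": "step_arm", "kwargs": {
  "plan": [
    [-0.3,0,-0.6,0,0,0],
    [0,0,0,0,0,0],
    [0,0,0,0,0,0],
    [0,0,0,0,0,0],
    [0,0,0,0,0,0]
  ]
}}

```text
time_s: 60.72
tool_pos: [444.2, -76.4, 215.5]
ee_rot: [-0.0, 1.0, 0.03, -0.001]
force: [0.2, -0.1, 0.5]
opening: 0.699
grip_force: 0.0
```

```bash
python3 - <<'E'
from cell import r
from h import *
o=r.get_obs();print(o["tool_pos"],o["time_s"])
W=cloud(r.capture("wrist"),o);p=W.reshape(-1,3);q=p[(abs(p[:,0]-450)<40)&(p[:,2]>90)&(p[:,2]<110)&(abs(p[:,1]+70)<40)];print(cv2.minAreaRect(q[:,:2].astype(np.float32)))
c=r.capture("top");W=cloud(c);cv2.imwrite("pics/t3.png",c["image"])
find(W,(513,-313),98,40);find(W,(541,-400),66,40);find(W,(459,-384),50,40);find(W,(449,328),82,60)
for n,w in dict(case=(435,508,155,192),driver=(305,365,125,147),cleaner=(170,197,163,195)).items():
    p=top(W,w,12,200);print(n,np.nanmin(p,0).round(),np.nanmax(p,0).round())
E
```

```text
[444.19197773 -76.43108287 215.54847672] 60.7167
((451.2070007324219, -76.02035522460938), (50.24612808227539, 15.635172843933105), 3.019444704055786)
h 98 fit [ 512.2 -312.6] 19.4 enc [ 511.6 -312.7] 20.5 89
h 66 fit [ 538.6 -398.3] 19.3 enc [ 538.7 -398.3] 20.0 81
h 50 fit [ 459.3 -382.9] 19.3 enc [ 458.8 -382.9] 20.2 87
h 82 fit [449.6 326.7] 19.0 enc [450.1 326.5] 19.8 85
case [ 626. -475.   12.] [ 693. -318.   50.]
driver [ 756. -104.   12.] [787.  24.  30.]
cleaner [624. 335.  13.] [668. 381. 114.]
```

View pics/t3.png

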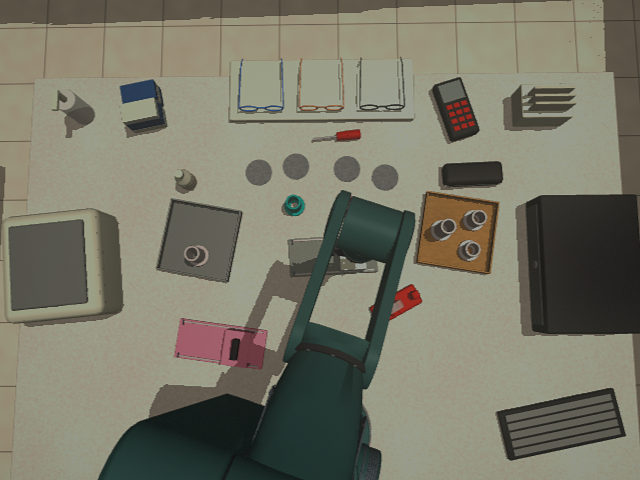

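Three sleeves stand in the carton at (443,229), (475,219) and (469,250), and one in the grey tray at (196,255). The guard measures shut to within about 1 mm, and the bystanders have not moved.

```bash
python3 -c "
from cell import r
print(r.job_done())"
```

```text
the job is handed in; nothing more can be done
None
```

The job is handed in with no verdict returned: the 78 mm sleeve is in the grey tray, the 46, 62 and 94 mm ones are in the carton, the guard is shut and the bystanders are unmoved, but opening the guard hit its end stop with a wrist reading of 146 N, over the 120 N limit, so the run may be judged failed.

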